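Close the specimen jars with the lids from the pile

TASK

The shells are sorted and the four jars can be closed: take the pile of lids apart from the top down and set each lid on its own jar, the one of the same shape and size, so that it lies flat and fully seated over the mouth, square with the rim. Set the lids down, don't drop them, and leave the jars standing where they are and the open dish of shells and the corked vial undisturbed.

Things in the scene. Friction and masses are not known exactly. Their poses are not given: they have to be found in the camera images.
- lid_small: The small round lid, 44 mm across, on top of the pile (pile from below: oblong, large round, square, small round, each resting loosely on the flat top of the one below, roughly centred). Light grey plastic, one piece: a 10 mm thick flat cap over a 5 mm deep dark rubber boss 14 mm across, so 15 mm high in all. Origin: centre of the boss's underside, z up; the edge to grip is 5 to 15 mm above it. About 30 g.
- lid_square: The square lid, 52 x 52 mm (sides along its x and y), third from below in the pile. Light grey plastic, one piece: a 10 mm thick flat cap over a 5 mm deep dark rubber boss 22 mm square, so 15 mm high in all. Origin: centre of the boss's underside, z up; the edge to grip is 5 to 15 mm above it. About 45 g.
- lid_round: The large round lid, 66 mm across, second from below in the pile. Light grey plastic, one piece: a 10 mm thick flat cap over a 5 mm deep dark rubber boss 36 mm across, so 15 mm high in all. Origin: centre of the boss's underside, z up; the edge to grip is 5 to 15 mm above it. About 65 g.
- lid_oblong: The oblong lid, 110 mm (its x) by 66 mm (its y), at the bottom of the pile, standing on the bench. Light grey plastic, one piece: a 10 mm thick flat cap over a 5 mm deep dark rubber boss 80 x 36 mm, so 15 mm high in all. Origin: centre of the boss's underside, z up; the edge to grip is 5 to 15 mm above it. About 110 g.
- jar_small: The small round jar: 60 mm high, rim 40 mm across, mouth 28 mm. Clear walls, loose, flat-based, shells inside, flat white rim 6 mm wide around the mouth. Origin: centre of its underside, z up. With its lid seated the lid's origin lies 5 mm below the rim and the boss has about 7 mm of play all round in the mouth. About 150 g.
- jar_square: The square jar: 75 mm high, rim 48 x 48 mm, mouth 36 x 36 mm (sides along its x and y). Clear walls, loose, flat-based, shells inside, flat white rim 6 mm wide around the mouth. Origin: centre of its underside, z up. With its lid seated the lid's origin lies 5 mm below the rim and the boss has about 7 mm of play all round in the mouth. About 250 g.
- jar_round: The large round jar: 50 mm high, rim 62 mm across, mouth 50 mm. Clear walls, loose, flat-based, shells inside, flat white rim 6 mm wide around the mouth. Origin: centre of its underside, z up. With its lid seated the lid's origin lies 5 mm below the rim and the boss has about 7 mm of play all round in the mouth. About 250 g.
- jar_oblong: The oblong jar (trough): 60 mm high, rim 106 mm (its x) by 62 mm (its y), mouth 94 x 50 mm. Clear walls, loose, flat-based, shells inside, flat white rim 6 mm wide around the mouth. Origin: centre of its underside, z up. With its lid seated the lid's origin lies 5 mm below the rim and the boss has about 7 mm of play all round in the mouth. About 350 g.
- dish: Bystander: low open glass dish of sorted shells, 90 mm across, 15 mm high, no lid. Origin: centre of its underside. Stays where it is.
- vial: Bystander: corked amber vial, 24 mm across, 53 mm high, standing among the jars. Origin: centre of its underside. Stays where it is.
Not all that is in view belongs to the job. Leave any green or red look-alike of the lid_oblong alone.

How it is judged:
At the end, for the whole second after the job is handed in: Each of the four lids lies at rest on its own jar: centred within 10 mm, its boss inside the mouth (underside 5 mm below the rim, +2.5/-3 mm), lid and jar within 0.08 rad of level, the oblong and square lids turned with their rims to within 0.2 rad; the jars stand on the bench (horizontal distance between lid_oblong and jar_oblong below 0.01 m and z of lid_oblong in the frame of jar_oblong between 0.052 and 0.0575 m and angle between each of lid_oblong, jar_oblong, lid_round, jar_round, lid_square, jar_square, lid_small, jar_small's own z axis and vertical below 0.08 rad and linear speed of each of lid_oblong, jar_oblong, lid_round, jar_round, lid_square, jar_square, lid_small, jar_small below 0.02 m/s and height (world z) of each of jar_oblong, jar_round, jar_square, jar_small below 0.01 m and horizontal distance between lid_round and jar_round below 0.01 m and z of lid_round in the frame of jar_round between 0.042 and 0.0475 m and horizontal distance between lid_square and jar_square below 0.01 m and z of lid_square in the frame of jar_square between 0.067 and 0.0725 m and horizontal distance between lid_small and jar_small below 0.01 m and z of lid_small in the frame of jar_small between 0.052 and 0.0575 m and angle between the x axis of lid_oblong and the x axis of jar_oblong, either way round below 0.2 rad and (angle between the x axis of lid_square and the x axis of jar_square, either way round below 0.2 rad or angle between the x axis of lid_square and the y axis of jar_square, either way round below 0.2 rad)); the robot touches nothing.
It fails at once if a jar was pushed more than 30 mm from where it stood (distance of any of jar_oblong, jar_round, jar_square, jar_small from where it was at the start of the episode above 0.03 m).
It fails at once if the dish of shells or the vial was moved more than 20 mm (distance of any of dish, vial from where it was at the start of the episode above 0.02 m).
It fails at once if a lid was dropped (it fell free at over 0.75 m/s, a drop of about 30 mm) ((linear speed of lid_oblong above 0.75 m/s and contact force between the fingers and lid_oblong below 0.05 N) or (linear speed of lid_round above 0.75 m/s and contact force between the fingers and lid_round below 0.05 N) or (linear speed of lid_square above 0.75 m/s and contact force between the fingers and lid_square below 0.05 N) or (linear speed of lid_small above 0.75 m/s and contact force between the fingers and lid_small below 0.05 N)).
It also fails if it takes over 115 s, if anything falls off the work surface, if the arm or the gripper's body presses on something with over 40 N, if the wrist force passes 120 N, or if a joint passes its speed limit or range.

ROBOT

A 6-joint arm with a two-finger parallel gripper is mounted at the origin on the work surface. World frame = base frame: x ahead of the robot, y to its left, z up, the work surface at z = 0. Lengths are in m, angles in rad, forces in N, time in s.
With the tool pointing down it reaches from about 0.35 to 0.975 m from the base axis. Payload 4.9 kg.
Tool frame: the origin (TCP) lies midway between the tips of the shut fingers; the grasp point (between the pads) lies 19 mm behind it; x points along the fingers, y is the direction in which the jaws open and shut, and the axes are right-handed (so a half turn about x gives the same grasp; the last joint's range is limited). The gripper opens to 85 mm and grips with 20 to 120 N. Pads are 22 mm wide; open, the fingers measure 114 mm over their backs; the gripper's body (76 mm by 85 mm) begins 54 mm behind the grasp point. The pads swing forward as they close: fully open they stand 13 mm farther back than shut.
Start: joints at [1.025, 0.053, 1.613, -0, 1.476, -0.119], TCP at [0.259, 0.569, 0.231] pointing down, gripper open.
Joint ranges: [-3.01, 3.01], [-1.01, 2.22], [0.06, 2.58], [-1.02, 4.17], [0.09, 2.62], [-3.14, 3.14]. Speed limits (rad/s): [2.57, 2.57, 3.14, 3.14, 3.14, 3.14].

INTERFACE

Orientations are given as a unit quaternion [w, x, y, z].
In Python, from bench import sensors, camera, finish_job gives the robot as it stands.
- The arm moves only by the tool arm_command, never from a script. Its argument "steps" is a list of rows, each a list of 2 entries, a list of its own where there are three numbers: the shift along the world's x, y, z in mm, then the turn, a rotation vector about the world's x, y, z in degrees. A call has exactly 10 rows; each row shifts and turns the pose as measured when the row begins; what a row does not reach is not made up. A row lasts 1/12 s, in which the tool goes at most 41.7 mm and 7.16 degrees, less where a joint would pass 70% of its speed; a pose out of reach is approached as far as the arm can. A call is refused whole if a number of a shift passes 41.7 or a number of a turn 7.16, either way. A call with a gripper value outside its range is refused whole. "fingers" is the closure, from 0 (fully open) to 1 (shut), set as the call begins (left out, the last holds). The fingers move at their own pace and stop on an object; "force" is the grip in N (left out, the last holds). Time passes only in rows, so rows that do not move let the fingers close, or fill a call up. It gives the time, the measured TCP pose, the force and the opening at its end, in the units of the state.
- sensors.state(): the state, without advancing time (a new reading comes with each control period).
- camera(name): name is "scene" or "side" or "wrist"; returns a dict with "pixels" (384x512x3 uint8, red, green, blue), "range_z" (384x512 float32, m along the optical axis (not along the pixel's ray), 0 where there is no reading), "K" (3x3 intrinsics, pixels), "k1" (the pictures are not rectified: a ray, as slopes to the right and down, at radius r is drawn at 1 + k1 r^2 times it, then the intrinsics apply), "world_from_camera" (4x4, takes a point from camera to world coordinates); the wrist camera has in their place "hand_eye" (4x4, takes a point from camera to tool coordinates, whose origin is the TCP and whose axes are the tool frame's). Camera axes: x right, y up, looking along -z (the intrinsics and any distortion apply to the point x, -y, -z); pixel columns grow to the right and rows downward; lengths in m; the calibration is good to about 2 mm. A picture is of the moment at which its call begins: read the wrist's pose just before it.
- finish_job(): hands the job in, once; it reports no verdict.
The state is a dict: "time": time; "joints": joint angles; "qd": joint speeds; "effort": joint torques, N m; "position": TCP position; "orientation": TCP orientation; "wrist_force": force on the tool from outside, world axes, zero at the start; "torque": the same for the moment, N m; "grip_width": opening from 0.0 (shut) to 1.0 (fully open).
Only numpy, scipy, OpenCV 4.12 (cv2) and the standard library are available. Lean on these libraries where they do the work, as an engineer would, in place of code of your own. Each camera call takes 0.05 s, during which the arm holds its last target.

## Working session

There is one attempt and no reset: what is moved stays moved. The work goes in short steps, Python scripts to look and compute and a tool call to move; the robot and the scene stay as the last step left them, time stands still between calls to the robot, and variables do not carry over. Pictures are saved under pics/ and viewed, and the job is handed in when it is done.

Besides the shell and the picture viewer there is one more tool, called after "Request:" as name(argument=value, ...), one argument or row to a line, values as JSON. arm_command: Moves the arm, as the interface text tells. Its arguments: {"type":"object","properties":{"steps":{"type":"array","items":{"type":"array"}},"fingers":{"type":"number"},"force":{"type":"number"}},"required":["steps"]}

```bash
mkdir -p pics; ls; cat > h.py <<'E'
import numpy as np, cv2, pickle
from bench import sensors, camera, finish_job
def snap(name,tag):
    s=sensors.state(); d=camera(name)
    d=dict(d); d['state']=s
    cv2.imwrite(f'pics/{tag}.png',cv2.cvtColor(d['pixels'],cv2.COLOR_RGB2BGR))
    pickle.dump(d,open(f'pics/{tag}.pkl','wb'))
    return d
def R(q):
    from scipy.spatial.transform import Rotation as Ro
    return Ro.from_quat([q[1],q[2],q[3],q[0]]).as_matrix()
def wfc(d):
    if 'world_from_camera' in d: return np.array(d['world_from_camera'])
    T=np.eye(4); T[:3,:3]=R(d['state']['orientation']); T[:3,3]=d['state']['position']
    return T@np.array(d['hand_eye'])
def slopes(d,uv):
    uv=np.atleast_2d(np.array(uv,float)); K=np.array(d['K'])
    return cv2.undistortPoints(uv[:,None,:],K,np.array([d['k1'],0,0,0.]))[:,0]
def rays(d,uv):
    s=slopes(d,uv); T=wfc(d)
    v=np.c_[s[:,0],-s[:,1],-np.ones(len(s))]
    return T[:3,3],v@T[:3,:3].T
def onplane(d,uv,z):
    o,v=rays(d,uv); t=(z-o[2])/v[:,2]; return o+v*t[:,None]
def pts(d,uv):
    uv=np.atleast_2d(uv).astype(int); o,v=rays(d,uv)
    return o+v*d['range_z'][uv[:,1],uv[:,0]][:,None]
def cloud(d):
    h,w=d['range_z'].shape; u,v=np.meshgrid(np.arange(w),np.arange(h))
    P=pts(d,np.c_[u.ravel(),v.ravel()]).reshape(h,w,3); return P
E
python3 - <<'E'
from h import *
for n in ['scene','side','wrist']:
    d=snap(n,n+'0'); print(n,d['K'],d['k1'],wfc(d)[:3,3].round(3),wfc(d)[:3,2].round(2))
print(sensors.state())
E
```

```text
pics
scene [[444.16160615   0.         251.9959024 ]
 [  0.         444.16160615 188.29904332]
 [  0.           0.           1.        ]] -0.1682413737813105 [0.974 0.268 1.059] [0.42 0.38 0.82]
side [[352.82534333   0.         257.10388592]
 [  0.         352.82534333 193.81960573]
 [  0.           0.           1.        ]] -0.041109923836191886 [ 0.147 -0.874  0.637] [-0.34 -0.73  0.6 ]
wrist [[291.48968905   0.         254.00808168]
 [  0.         291.48968905 188.77687395]
 [  0.           0.           1.        ]] -0.04091513131169801 [0.198 0.597 0.373] [-0.24  0.11  0.97]
{'time': 0.15, 'joints': array([ 1.02502497e+00,  5.32480781e-02,  1.61399809e+00,  2.06158979e-05,
        1.47600529e+00, -1.18981821e-01]), 'qd': array([ 2.89638826e-07, -9.82730940e-04, -4.08901345e-03,  2.41106254e-05,
        1.41186645e-03, -1.34082563e-03]), 'effort': array([ 8.73887730e-04, -3.94238126e+01, -3.70723629e+01, -2.98162604e-05,
        4.60707990e-03, -1.87700471e-05]), 'position': array([0.25844397, 0.56851779, 0.23030721]), 'orientation': array([ 0.6908693 ,  0.1491989 ,  0.69126574, -0.15030292]), 'wrist_force': array([-0.00216602,  0.74029726, -1.09493723]), 'torque': array([0.04046766, 0.01879066, 0.02086692]), 'grip_width': 1.0011443706172216}
```

View pics/scene0.png

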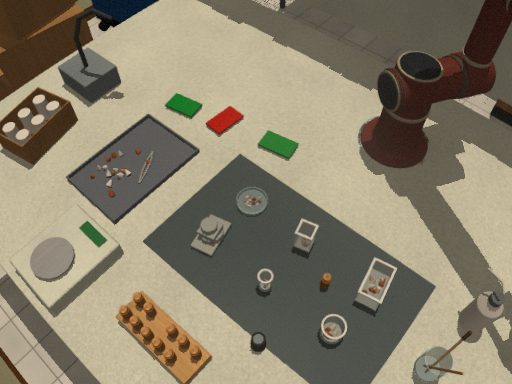

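View pics/side0.png

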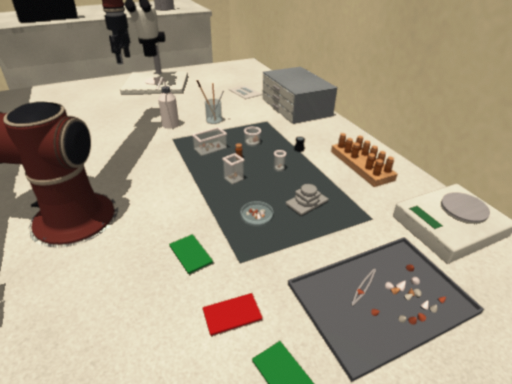

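View pics/wrist0.png

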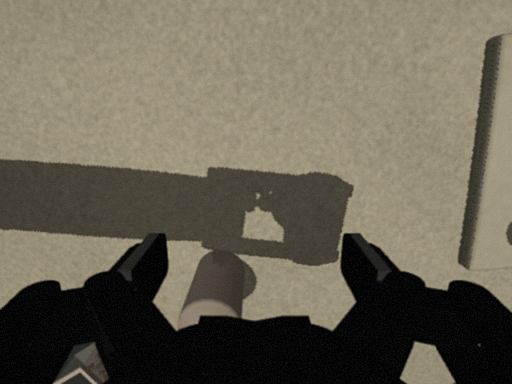

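The scene view shows the pile at about (210,233). The jars are square (306,235), small (265,280), oblong (376,283) and round (333,329). The dish is at (252,200) and the vial at (326,280). The green/red plates at (184,105), (225,120) and (278,145) are decoys, and there is an unrelated black cap at (258,341).

```bash
python3 - <<'E'
from h import *
d=pickle.load(open('pics/scene0.pkl','rb'));P=cloud(d)
for n,(u,v) in dict(piletop=(211,224),pile=(203,247),sq=(306,223),obl=(376,261),small=(265,272),round=(333,316),dish=(252,201),vial=(326,277),cap=(258,338),green=(278,145)).items():
    print(n,P[v,u].round(3))
im=cv2.imread('pics/scene0.png'); c=cv2.resize(im[170:370,150:430],None,fx=2.8,fy=2.8,interpolation=cv2.INTER_CUBIC); cv2.imwrite('pics/c0.png',c)
s=pickle.load(open('pics/wrist0.pkl','rb')); print(np.array(s['hand_eye']).round(3)); print(R(s['state']['orientation']).round(3))
E
```

```text
piletop [ 0.613 -0.206  0.058]
pile [ 0.662 -0.194  0.015]
sq [ 0.457 -0.015  0.07 ]
obl [0.422 0.182 0.051]
small [ 0.623 -0.014  0.05 ]
round [0.606 0.18  0.046]
dish [ 0.469 -0.19   0.016]
vial [0.538 0.109 0.051]
cap [0.759 0.079 0.046]
green [ 0.261 -0.264  0.014]
[[-0.     0.262 -0.965 -0.143]
 [ 1.     0.001 -0.     0.   ]
 [ 0.001 -0.965 -0.262 -0.067]
 [ 0.     0.     0.     1.   ]]
[[-0.001  0.414  0.91 ]
 [-0.002  0.91  -0.414]
 [-1.    -0.002 -0.   ]]
```

View pics/c0.png

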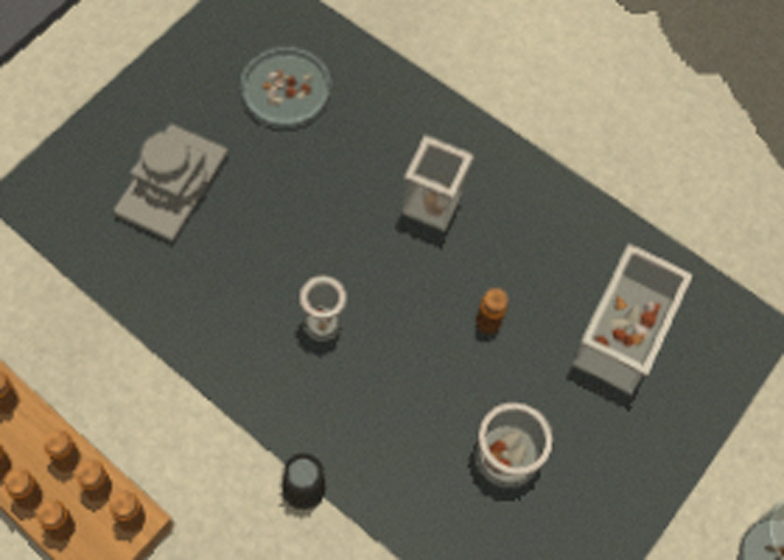

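Each target matches its description: the pile is grey and its top is at z≈0.058. Next I move the wrist camera over the jars.

Request:
arm_command(
  steps=[
    [[15,-30,8],[0,0,0]],
    [[15,-30,8],[0,0,0]],
    [[15,-30,8],[0,0,0]],
    [[15,-30,8],[0,0,0]],
    [[15,-30,8],[0,0,0]],
    [[15,-30,8],[0,0,0]],
    [[15,-30,8],[0,0,0]],
    [[15,-30,8],[0,0,0]],
    [[15,-30,8],[0,0,0]],
    [[15,-30,8],[0,0,0]],
  ],
  fingers=0,
  force=30,
)

```text
time: 0.98
position: [0.4061, 0.2574, 0.3049]
orientation: [0.689, 0.141, 0.695, -0.149]
wrist_force: [1.3, -0.6, 0.1]
grip_width: 1.0
```

Request:
arm_command(
  steps=[
    [[10,-25,0],[0,0,0]],
    [[10,-25,0],[0,0,0]],
    [[10,-25,0],[0,0,0]],
    [[10,-25,0],[0,0,0]],
    [[10,-25,0],[0,0,0]],
    [[10,-25,0],[0,0,0]],
    [[10,-25,0],[0,0,0]],
    [[0,0,0],[0,0,0]],
    [[0,0,0],[0,0,0]],
    [[0,0,0],[0,0,0]],
  ],
  fingers=0,
)

```text
time: 1.82
position: [0.4794, 0.0674, 0.3053]
orientation: [0.689, 0.145, 0.693, -0.153]
wrist_force: [0.5, 0.4, 0.2]
grip_width: 1.001
```

```bash
python3 - <<'E'
from h import *
d=snap('wrist','w1'); print(d['state']['position'],d['state']['qd'].round(3))
im=cv2.imread('pics/w1.png'); cv2.imwrite('pics/w1b.png',cv2.resize(im,None,fx=1.5,fy=1.5,interpolation=cv2.INTER_CUBIC))
E
```

```text
[0.47942605 0.0674119  0.30525924] [-0.    -0.     0.006  0.011  0.004  0.008]
```

View pics/w1b.png

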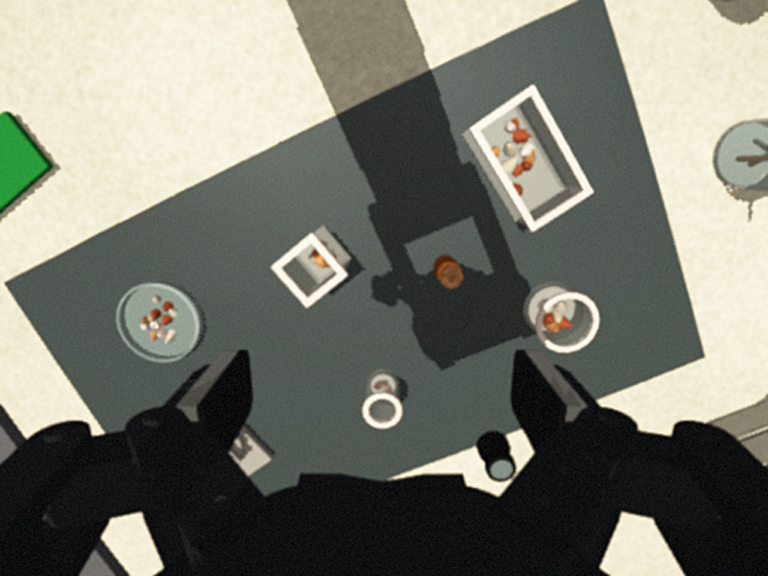

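The wrist view shows all four rims cleanly: square (206,180), oblong (353,105), small (255,273) and round (379,215), in raw pixels. I'll measure them.

```bash
cat >> h.py <<'E'
def rim(d,box,z,kind,thr=190):
    u0,v0,u1,v1=box; p=d['pixels'][v0:v1,u0:u1].astype(int)
    m=((p.min(2)>thr)).astype(np.uint8)
    n,l,st,_=cv2.connectedComponentsWithStats(m); k=1+np.argmax(st[1:,4]); m=(l==k).astype(np.uint8)
    c=max(cv2.findContours(m,cv2.RETR_EXTERNAL,cv2.CHAIN_APPROX_NONE)[0],key=cv2.contourArea)[:,0]+[u0,v0]
    W=onplane(d,c,z)[:,:2]
    hull=cv2.convexHull((W*1000).astype(np.float32))
    if kind=='r':
        A=np.c_[2*W,np.ones(len(W))]; s=np.linalg.lstsq(A,(W**2).sum(1),rcond=None)[0]
        return dict(c=s[:2].round(4),diam=round(2*float(np.sqrt(s[2]+s[0]**2+s[1]**2)),4),mm=np.array(cv2.minEnclosingCircle(hull)[0]).round(1))
    r=cv2.minAreaRect(hull)
    b=cv2.boxPoints(r); e=[b[1]-b[0],b[2]-b[1]]; L=max(e,key=np.linalg.norm)
    return dict(c=(np.array(r[0])/1000).round(4),size=np.array(r[1]).round(1),yaw_long=round(float(np.degrees(np.arctan2(L[1],L[0]))),1))
E
python3 - <<'E'
from h import *
d=pickle.load(open('pics/w1.pkl','rb')); P=cloud(d)
print('sq',rim(d,(175,150,240,210),.075,'s'))
print('ob',rim(d,(305,50,400,158),.060,'s'))
print('sm',rim(d,(235,255,275,290),.060,'r'))
print('ro',rim(d,(345,190,403,240),.050,'r'))
for u,v in [(206,157),(341,68),(255,261)]: print(P[v,u].round(3))
E
```

```text
sq {'c': array([ 0.4726, -0.0019]), 'size': array([48., 48.]), 'yaw_long': -75.4}
ob {'c': array([0.4666, 0.213 ]), 'size': array([106.2,  62. ]), 'yaw_long': 10.0}
sm {'c': array([ 0.6332, -0.0041]), 'diam': 0.0374, 'mm': array([633.3,  -4. ])}
ro {'c': array([0.6251, 0.1969]), 'diam': 0.0556, 'mm': array([625. , 196.6])}
[0.445 0.012 0.074]
[0.415 0.213 0.061]
[0.616 0.005 0.057]
```

```bash
python3 - <<'E'
from h import *
d=pickle.load(open('pics/w1.pkl','rb'))
for t in (120,140,160,175,190):
    print(t,'sm',rim(d,(235,255,275,290),.060,'r',t),'ro',rim(d,(345,190,403,240),.050,'r',t))
    print(rim(d,(175,150,240,210),.075,'s',t),rim(d,(305,50,400,158),.060,'s',t))
E
```

```text
120 sm {'c': array([ 0.6298, -0.0036]), 'diam': 0.043, 'mm': array([627.3,  -3.3])} ro {'c': array([0.6204, 0.1954]), 'diam': 0.0656, 'mm': array([618.9, 193.4])}
{'c': array([0.4715, 0.0032]), 'size': array([50.3, 61.2]), 'yaw_long': -75.5} {'c': array([0.4671, 0.2097]), 'size': array([108.4,  70.8]), 'yaw_long': 10.0}
140 sm {'c': array([ 0.6299, -0.0038]), 'diam': 0.0418, 'mm': array([626.9,  -4.7])} ro {'c': array([0.621 , 0.1939]), 'diam': 0.0585, 'mm': array([618.8, 194.5])}
{'c': array([0.4714, 0.0027]), 'size': array([49.6, 59.4]), 'yaw_long': -75.3} {'c': array([0.4673, 0.2099]), 'size': array([107.8,  69.7]), 'yaw_long': 10.1}
160 sm {'c': array([ 0.6332, -0.0041]), 'diam': 0.0385, 'mm': array([633.1,  -4.1])} ro {'c': array([0.6221, 0.1934]), 'diam': 0.0567, 'mm': array([619.7, 192.8])}
{'c': array([ 0.4728, -0.0019]), 'size': array([48.9, 49.6]), 'yaw_long': -75.3} {'c': array([0.4665, 0.213 ]), 'size': array([107. ,  62.9]), 'yaw_long': 10.1}
175 sm {'c': array([ 0.6331, -0.004 ]), 'diam': 0.0379, 'mm': array([633.,  -4.])} ro {'c': array([0.625 , 0.1969]), 'diam': 0.0557, 'mm': array([624.9, 196.6])}
{'c': array([ 0.4727, -0.0019]), 'size': array([48.6, 48.4]), 'yaw_long': 14.6} {'c': array([0.4665, 0.213 ]), 'size': array([106.9,  62.7]), 'yaw_long': 10.2}
190 sm {'c': array([ 0.6332, -0.0041]), 'diam': 0.0374, 'mm': array([633.3,  -4. ])} ro {'c': array([0.6251, 0.1969]), 'diam': 0.0556, 'mm': array([625. , 196.6])}
{'c': array([ 0.4726, -0.0019]), 'size': array([48., 48.]), 'yaw_long': -75.4} {'c': array([0.4666, 0.213 ]), 'size': array([106.2,  62. ]), 'yaw_long': 10.0}
```

Request:
arm_command(
  steps=[
    [[22,-33,-3],[0,0,0]],
    [[22,-33,-3],[0,0,0]],
    [[22,-33,-3],[0,0,0]],
    [[22,-33,-3],[0,0,0]],
    [[22,-33,-3],[0,0,0]],
    [[22,-33,-3],[0,0,0]],
    [[22,-33,-3],[0,0,0]],
    [[22,-33,-3],[0,0,0]],
    [[0,0,0],[0,0,0]],
    [[0,0,0],[0,0,0]],
  ],
  fingers=0,
)

```text
time: 2.7
position: [0.6623, -0.1935, 0.2777]
orientation: [0.691, 0.138, 0.695, -0.142]
wrist_force: [-0.5, -0.5, 0.4]
grip_width: 1.002
```

```bash
python3 - <<'E'
from h import *
d=snap('wrist','w2'); print(d['state']['position'],d['state']['qd'].round(3))
im=cv2.imread('pics/w2.png'); cv2.imwrite('pics/w2b.png',cv2.resize(im,None,fx=1.5,fy=1.5,interpolation=cv2.INTER_CUBIC))
E
```

```text
[ 0.66225734 -0.19352862  0.27771829] [-0.019  0.07  -0.033 -0.023 -0.026 -0.006]
```

View pics/w2b.png

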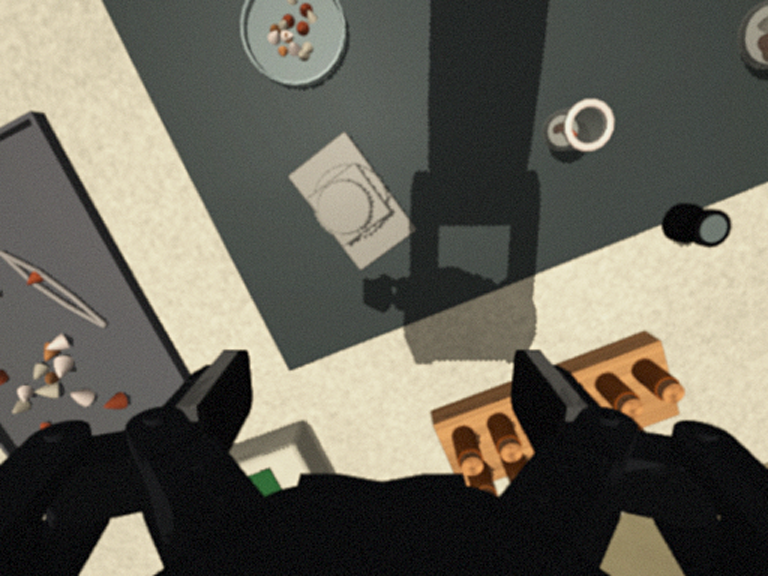

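```bash
cat > pile.py <<'E'
from h import *
import sys
tag,u0,v0,u1,v1=sys.argv[1],*map(int,sys.argv[2:6])
d=pickle.load(open(f'pics/{tag}.pkl','rb')); P=cloud(d)[v0:v1,u0:u1]
z=P[...,2]; print(np.histogram(z,bins=np.arange(-.005,.08,.005)))
for n,zz,lo,hi in [('small',.06,.0545,.068),('square',.045,.039,.0515),('round',.030,.024,.0365),('oblong',.015,.009,.0215)]:
    m=((z>lo)&(z<hi)).astype(np.uint8)
    if m.sum()<30: continue
    ys,xs=np.nonzero(m); W=onplane(d,np.c_[xs+u0,ys+v0],zz)[:,:2]*1000
    hull=cv2.convexHull(W.astype(np.float32)); r=cv2.minAreaRect(hull); b=cv2.boxPoints(r); e=[b[1]-b[0],b[2]-b[1]]; L=max(e,key=np.linalg.norm)
    mc=cv2.minEnclosingCircle(hull)
    print(n,m.sum(),'rect c',np.round(r[0],1),np.round(r[1],1),'yaw',round(float(np.degrees(np.arctan2(L[1],L[0]))),1),'circ',np.round(mc[0],1),round(2*mc[1],1),'zmed',np.median(z[m>0]).round(4))
p=cv2.imread(f'pics/{tag}.png')[v0:v1,u0:u1]; f=640//max(p.shape[:2])
cv2.imwrite(f'pics/{tag}_crop.png',cv2.resize(p,None,fx=f,fy=f,interpolation=cv2.INTER_NEAREST))
zi=np.clip((z+.005)*3000,0,255).astype(np.uint8); cv2.imwrite(f'pics/{tag}_z.png',cv2.resize(zi,None,fx=f,fy=f,interpolation=cv2.INTER_NEAREST))
E
python3 pile.py w2 180 80 285 185
```

```text
(array([1282, 5902,    4,  956,  809,    1,  237,  125,    5,  371,  244,
         10,  625,  415,    0,    0]), array([-0.005,  0.   ,  0.005,  0.01 ,  0.015,  0.02 ,  0.025,  0.03 ,
        0.035,  0.04 ,  0.045,  0.05 ,  0.055,  0.06 ,  0.065,  0.07 ,
        0.075]))
small 1041 rect c [ 617.8 -208.8] [44.2 43.7] yaw 67.1 circ [ 618.  -208.3] 45.3 zmed 0.0598
square 617 rect c [ 618.9 -205.6] [51.8 52. ] yaw -76.9 circ [ 619.3 -206. ] 71.0 zmed 0.0448
round 362 rect c [ 617.2 -204.3] [66.  62.3] yaw 57.0 circ [ 617.5 -204.8] 67.1 zmed 0.0297
oblong 1766 rect c [ 620.3 -204.5] [109.   66.2] yaw 14.3 circ [ 620.4 -205. ] 124.7 zmed 0.0149
```

View pics/w2_crop.png

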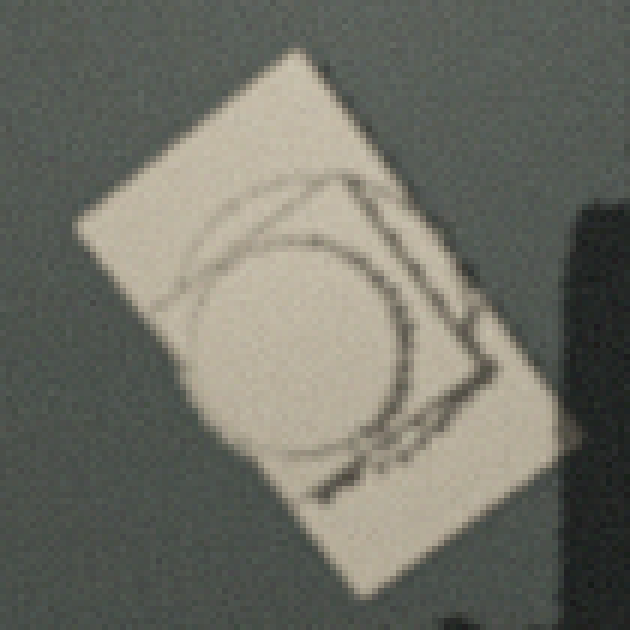

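View pics/w2_z.png

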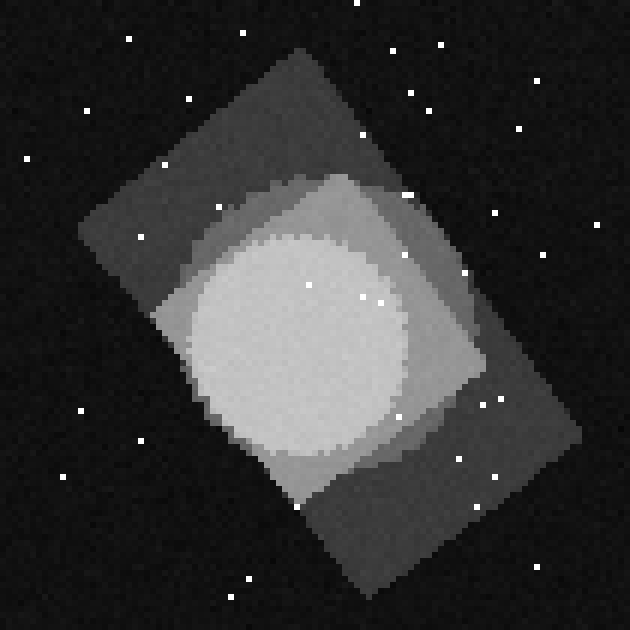

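Pile layers by depth, in mm. All heights and sizes match the description:

| Lid | Centre | Yaw |
|---|---|---|
| small | (617.8, -208.5) | – |
| square | (619, -205.6) | about 14° |
| round | (617.5, -204.5) | – |
| oblong | (620.3, -204.5) | 14.3° |

Next I turn the jaws to 104°, move over the pile and calibrate the fingertip swing with the wrist depth.

Request:
arm_command(
  steps=[
    [[-7,-2,-8],[0,0,6.5]],
    [[-7,-2,-8],[0,0,6.5]],
    [[-7,-2,-8],[0,0,6.5]],
    [[-7,-2,-8],[0,0,6.5]],
    [[-7,-2,-8],[0,0,6.5]],
    [[-7,-2,-8],[0,0,6]],
    [[0,0,0],[0,0,0]],
    [[0,0,0],[0,0,0]],
    [[0,0,0],[0,0,0]],
    [[0,0,0],[0,0,0]],
  ],
  fingers=0.32,
)

```text
time: 3.58
position: [0.6179, -0.1877, 0.2344]
orientation: [0.7, -0.115, 0.696, 0.11]
wrist_force: [0.3, -0.6, -0.3]
grip_width: 0.685
```

```bash
cat > fing.py <<'E'
from h import *
import sys
def tips(d):
    z=d['range_z']; v,u=np.nonzero((z>0.02)&(z<0.19)); uv=np.c_[u,v]
    s=slopes(d,uv); r=z[v,u]; H=np.array(d['hand_eye'])
    p=np.c_[s[:,0]*r,-s[:,1]*r,-r]@H[:3,:3].T+H[:3,3]
    for sg in (1,-1):
        q=p[(p[:,1]*sg>0)&(np.abs(p[:,2])<.02)&(p[:,0]<.02)]
        if len(q)<5: continue
        o=np.argsort(-q[:,0]); t=q[o[:len(q)//50+8]]
        print('side',sg,'tip x max',np.percentile(q[:,0],[99.5,98,95]).round(4),'inner y near tip',(np.min(np.abs(q[q[:,0]>q[:,0].max()-.012][:,1]))).round(4), 'z',t[:,2].min().round(3),t[:,2].max().round(3))
if __name__=='__main__':
    for t in sys.argv[1:]:
        d=pickle.load(open(f'pics/{t}.pkl','rb')); print(t,d['state']['grip_width']); tips(d)
E
python3 - <<'E'
from h import *
d=snap('wrist','w3'); s=d['state'];print(s['position'],R(s['orientation'])[:,1].round(3),R(s['orientation'])[:,0].round(3),s['joints'].round(2),s['grip_width'])
E
python3 fing.py w0 w2 w3 2>/dev/null || python3 fing.py w2 w3; python3 pile.py w3 150 100 380 300
```

```text
[ 0.61786073 -0.18765243  0.2343604 ] [-0.315  0.949 -0.007] [ 0.005 -0.005 -1.   ] [-0.41  0.09  1.56 -0.    1.48 -2.3 ] 0.6852689048056584
w2 1.001953300544685
side 1 tip x max [-0.0174 -0.0241 -0.0346] inner y near tip 0.0426 z -0.012 0.011
side -1 tip x max [-0.0173 -0.024  -0.0342] inner y near tip 0.0416 z -0.012 0.011
w3 0.6852689048056584
side 1 tip x max [-0.011  -0.02   -0.0334] inner y near tip 0.0291 z -0.012 0.011
side -1 tip x max [-0.0109 -0.0196 -0.033 ] inner y near tip 0.0279 z -0.012 0.011
(array([ 7025, 27591,    44,  1264,   860,    49,   332,   178,    40,
         469,   273,    22,   770,   497,     0,     0]), array([-0.005,  0.   ,  0.005,  0.01 ,  0.015,  0.02 ,  0.025,  0.03 ,
        0.035,  0.04 ,  0.045,  0.05 ,  0.055,  0.06 ,  0.065,  0.07 ,
        0.075]))
small 1269 rect c [ 636.1 -129.3] [208.9  44.5] yaw 76.6 circ [ 628.6 -127.4] 209.6 zmed 0.0598
square 754 rect c [ 618.5 -125.6] [222.5  60.7] yaw 89.9 circ [ 625.1 -125.6] 227.5 zmed 0.0447
round 529 rect c [ 616.4 -125.3] [ 66.6 226.7] yaw -89.9 circ [ 631.5 -125.1] 229.3 zmed 0.0297
oblong 2142 rect c [ 608.9 -130.1] [114.1 227.2] yaw -82.1 circ [ 613.5 -130.1] 249.1 zmed 0.0148
```

View pics/w3.png

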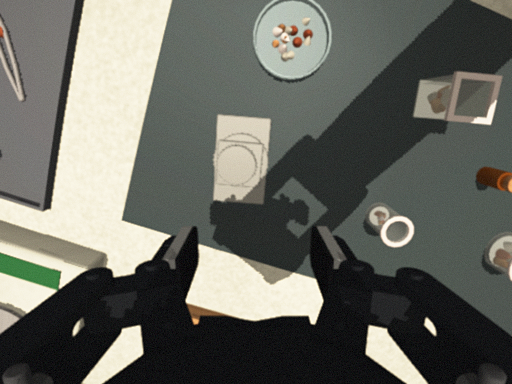

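```bash
python3 - <<'E'
from h import *
for t in ('w1','w2','w3'):
    d=pickle.load(open(f'pics/{t}.pkl','rb')); z=d['range_z']; v,u=np.nonzero((z>0.02)&(z<0.19)); uv=np.c_[u,v]
    s=slopes(d,uv); r=z[v,u]; H=np.array(d['hand_eye'])
    p=np.c_[s[:,0]*r,-s[:,1]*r,-r]@H[:3,:3].T+H[:3,3]
    for sg in (1,-1):
        q=p[(p[:,1]*sg>0)&(np.abs(p[:,2])<.02)&(p[:,0]<.02)]
        print(t,sg,len(q),np.sort(q[:,0])[::-1][[0,2,5,10,20,40]].round(4))
E
python3 pile.py w3 195 105 285 208
```

```text
w1 1 21883 [-0.012  -0.0126 -0.0133 -0.0135 -0.0141 -0.0151]
w1 -1 21374 [-0.013  -0.0132 -0.0134 -0.0136 -0.014  -0.0148]
w2 1 21878 [-0.0125 -0.0129 -0.0133 -0.0137 -0.0141 -0.015 ]
w2 -1 21428 [-0.0132 -0.0132 -0.0134 -0.0137 -0.0142 -0.0151]
w3 1 23114 [-0.004  -0.0049 -0.0056 -0.0059 -0.0067 -0.0077]
w3 -1 22662 [-0.0042 -0.0047 -0.0052 -0.0056 -0.0065 -0.0077]
(array([ 759, 3985,    3, 1224,  820,   11,  300,  143,   12,  454,  251,
         19,  764,  497,    0,    0]), array([-0.005,  0.   ,  0.005,  0.01 ,  0.015,  0.02 ,  0.025,  0.03 ,
        0.035,  0.04 ,  0.045,  0.05 ,  0.055,  0.06 ,  0.065,  0.07 ,
        0.075]))
small 1263 rect c [ 617.5 -209. ] [44.5 44.4] yaw 63.2 circ [ 617.2 -209.1] 45.3 zmed 0.0598
square 711 rect c [ 618.  -206.3] [52.2 51.6] yaw 13.2 circ [ 618.2 -206.2] 70.6 zmed 0.0447
round 445 rect c [ 615.4 -204.8] [65.4 63.5] yaw 61.8 circ [ 616.7 -205.5] 67.1 zmed 0.0297
oblong 2044 rect c [ 619.2 -205.1] [109.7  65.5] yaw 13.9 circ [ 619.7 -204.6] 124.5 zmed 0.0148
```

Request:
arm_command(
  steps=[
    [[0,-5,-25],[0,0,-2]],
    [[0,-5,-25],[0,0,-2]],
    [[0,-5,-25],[0,0,0]],
    [[0,-5,-25],[0,0,0]],
    [[0,0,-25],[0,0,0]],
    [[0,0,-15],[0,0,0]],
    [[0,0,0],[0,0,0]],
    [[0,0,0],[0,0,0]],
    [[0,0,0],[0,0,0]],
    [[0,0,0],[0,0,0]],
  ],
  fingers=0.3,
)

```text
time: 4.47
position: [0.6254, -0.2089, 0.1004]
orientation: [0.709, -0.091, 0.695, 0.079]
wrist_force: [-0.4, 0.1, -0.3]
grip_width: 0.701
```

```bash
cat > st.py <<'E'
from h import *
s=sensors.state(); r=R(s['orientation']); y=r[:,1]
print(round(s['time'],2),(s['position']*1000).round(1),'jaw yaw',np.degrees(np.arctan2(y[1],y[0])).round(1),'toolx',r[:,0].round(3),'gw',round(s['grip_width'],3),'F',s['wrist_force'].round(1))
E
python3 st.py
```

```text
4.47 [ 625.4 -208.9  100.4] jaw yaw 103.8 toolx [ 0.023 -0.013 -1.   ] gw 0.701 F [-0.4  0.1 -0.3]
```

```bash
cat >> st.py <<'E'
c=np.degrees(np.cross(r[:,0],[0,0,-1])); print('level turn deg',c.round(2))
E
```

Request:
arm_command(
  steps=[
    [[-3,0,-10],[0.4,0.6,0]],
    [[-3,0,-10],[0.4,0.6,0]],
    [[-2,0,-10],[0,0,0]],
    [[0,0,-4],[0,0,0]],
    [[0,0,0],[0,0,0]],
    [[0,0,0],[0,0,0]],
    [[0,0,0],[0,0,0]],
    [[0,0,0],[0,0,0]],
    [[0,0,0],[0,0,0]],
    [[0,0,0],[0,0,0]],
  ],
)

```text
time: 5.3
position: [0.6194, -0.21, 0.0683]
orientation: [0.704, -0.086, 0.7, 0.084]
wrist_force: [-0.4, -0.2, -0.1]
grip_width: 0.702
```

```bash
python3 st.py
```

```text
5.3 [ 619.4 -210.    68.3] jaw yaw 103.8 toolx [ 0.007 -0.002 -1.   ] gw 0.702 F [-0.4 -0.2 -0.1]
level turn deg [0.09 0.41 0.  ]
```

Request:
arm_command(
  steps=[
    [[-2,1,-8],[0,0.4,0]],
    [[0,0,-8],[0,0,0]],
    [[0,0,-6],[0,0,0]],
    [[0,0,0],[0,0,0]],
    [[0,0,0],[0,0,0]],
    [[0,0,0],[0,0,0]],
    [[0,0,0],[0,0,0]],
    [[0,0,0],[0,0,0]],
    [[0,0,0],[0,0,0]],
    [[0,0,0],[0,0,0]],
  ],
)

```text
time: 6.13
position: [0.6174, -0.2088, 0.0442]
orientation: [0.702, -0.086, 0.702, 0.084]
wrist_force: [-0.6, -0.1, -0.1]
grip_width: 0.701
```

```bash
python3 st.py
```

```text
6.13 [ 617.4 -208.8   44.2] jaw yaw 103.8 toolx [-0.    -0.002 -1.   ] gw 0.701 F [-0.6 -0.1 -0.1]
level turn deg [ 0.1  -0.01  0.  ]
```

Request:
arm_command(
  steps=[
    [[0,0,1.5],[0,0,0]],
    [[0,0,0],[0,0,0]],
    [[0,0,0],[0,0,0]],
    [[0,0,0],[0,0,0]],
    [[0,0,0],[0,0,0]],
    [[0,0,0],[0,0,0]],
    [[0,0,0],[0,0,0]],
    [[0,0,0],[0,0,0]],
    [[0,0,0],[0,0,0]],
    [[0,0,0],[0,0,0]],
  ],
  fingers=0.7,
  force=30,
)

```text
time: 6.97
position: [0.6177, -0.209, 0.0465]
orientation: [0.702, -0.086, 0.702, 0.084]
wrist_force: [-0.7, -0.6, 0.8]
grip_width: 0.496
```

```bash
python3 st.py
```

```text
6.97 [ 617.7 -209.    46.5] jaw yaw 103.8 toolx [ 0.001 -0.002 -1.   ] gw 0.496 F [-0.7 -0.6  0.8]
level turn deg [0.12 0.04 0.  ]
```

Request:
arm_command(
  steps=[
    [[0,0,5],[0,0,0]],
    [[0,0,10],[0,0,0]],
    [[0,0,15],[0,0,0]],
    [[0,0,15],[0,0,0]],
    [[0,0,15],[0,0,0]],
    [[0,0,10],[0,0,0]],
    [[0,0,0],[0,0,0]],
    [[0,0,0],[0,0,0]],
    [[0,0,0],[0,0,0]],
    [[0,0,0],[0,0,0]],
  ],
)

```text
time: 7.8
position: [0.6173, -0.2088, 0.1233]
orientation: [0.702, -0.086, 0.702, 0.084]
wrist_force: [-0.0, -0.6, 0.0]
grip_width: 0.499
```

```bash
python3 st.py; python3 - <<'E'
from h import *
d=snap('wrist','w4')
d=snap('side','s4'); im=cv2.imread('pics/s4.png')[100:260,170:400]; cv2.imwrite('pics/s4c.png',cv2.resize(im,None,fx=3,fy=3,interpolation=cv2.INTER_CUBIC))
E
```

```text
7.8 [ 617.3 -208.8  123.3] jaw yaw 103.8 toolx [ 0.002 -0.003 -1.   ] gw 0.499 F [-0.  -0.6  0. ]
level turn deg [0.15 0.09 0.  ]
```

View pics/w4.png

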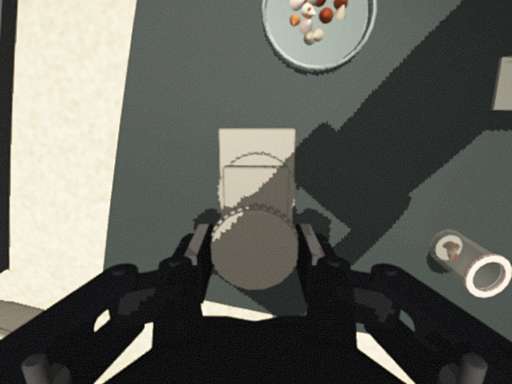

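View pics/s4c.png

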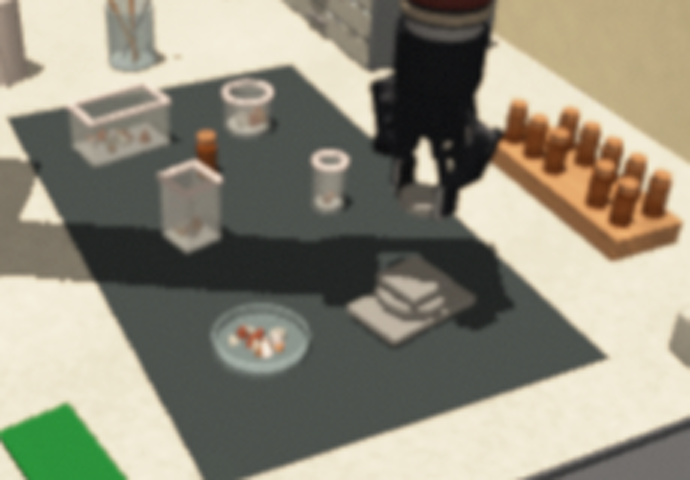

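The small lid is held between the jaws at (255,247), and the rest of the pile is undisturbed at (255,170). I'll measure how the lid sits in the hand.

```bash
cat > held.py <<'E'
from h import *
import sys
tag,half=sys.argv[1],float(sys.argv[2])
d=pickle.load(open(f'pics/{tag}.pkl','rb')); P=cloud(d); p=d['state']['position']
Q=P-p; off=float(sys.argv[3]) if len(sys.argv)>3 else .0135
r=R(d['state']['orientation']); m=(np.abs(Q[...,2]-off)<.004)&(np.hypot(Q[...,0],Q[...,1])<half+.012)
# exclude dark fingers by brightness
m&=d['pixels'].min(2)>60
n,l,st,_=cv2.connectedComponentsWithStats(cv2.morphologyEx(m.astype(np.uint8),cv2.MORPH_OPEN,np.ones((3,3)))); k=1+np.argmax(st[1:,4]); m=l==k
q=Q[m]; A=np.c_[q[:,:2],np.ones(len(q))]; s=np.linalg.lstsq(A,q[:,2],rcond=None)[0]
hull=cv2.convexHull((q[:,:2]*1000).astype(np.float32)); R_=cv2.minAreaRect(hull); b=cv2.boxPoints(R_); e=[b[1]-b[0],b[2]-b[1]]; L=max(e,key=np.linalg.norm)
print(st[k],'top above TCP',(q[:,2].mean()*1000).round(1),'slope rad',s[:2].round(3),'rel rect c mm',np.round(R_[0],1),np.round(R_[1],1),'yaw',np.degrees(np.arctan2(L[1],L[0])).round(1),'circ',np.round(cv2.minEnclosingCircle(hull)[0],1),round(2*cv2.minEnclosingCircle(hull)[1],1))
E
python3 held.py w4 .022; python3 pile.py w4 210 115 305 205; python3 - <<'E'
from h import *
d=pickle.load(open('pics/w4.pkl','rb'))
print(rim(d,(462,245,512,305),.060,'r',130))
E
```

```text
[ 211  206   87   84 5761] top above TCP 13.4 slope rad [0.016 0.003] rel rect c mm [0.  0.6] [44.6 42.4] yaw 12.7 circ [0.3 0.7] 45.9
(array([ 348, 2333,   69, 1272, 1070,   41,  487,  326,   56, 1337, 1144,
          0,    0,    0,    0,    0]), array([-0.005,  0.   ,  0.005,  0.01 ,  0.015,  0.02 ,  0.025,  0.03 ,
        0.035,  0.04 ,  0.045,  0.05 ,  0.055,  0.06 ,  0.065,  0.07 ,
        0.075]))
square 2490 rect c [ 607.8 -209.4] [31.5 50.7] yaw -76.2 circ [ 608.9 -209.2] 58.2 zmed 0.0449
round 823 rect c [ 606.2 -208.9] [44.4 65. ] yaw -76.2 circ [ 616.2 -206.3] 66.1 zmed 0.0298
oblong 2346 rect c [ 586.6 -214. ] [42.9 65.2] yaw -74.6 circ [ 588.  -213.7] 76.3 zmed 0.0149
{'c': array([ 0.6336, -0.0052]), 'diam': 0.0394, 'mm': array([633.3,  -5.1])}
```

Request:
arm_command(
  steps=[
    [[2,20,0],[0,0,0]],
    [[2,30,0],[0,0,0]],
    [[2,35,0],[0,0,0]],
    [[2,35,0],[0,0,0]],
    [[2,30,0],[0,0,0]],
    [[2,25,0],[0,0,0]],
    [[2,20,0],[0,0,0]],
    [[2,8,0],[0,0,0]],
    [[0,0,0],[0,0,0]],
    [[0,0,0],[0,0,0]],
  ],
)

```text
time: 8.73
position: [0.6277, 0.0017, 0.1136]
orientation: [0.698, -0.083, 0.707, 0.084]
wrist_force: [-0.1, -0.2, -1.2]
grip_width: 0.498
```

```bash
python3 st.py
```

```text
8.73 [627.7   1.7 113.6] jaw yaw 103.6 toolx [-0.013 -0.001 -1.   ] gw 0.498 F [-0.1 -0.2 -1.2]
level turn deg [ 0.03 -0.73  0.  ]
```

Request:
arm_command(
  steps=[
    [[2,-2,-9],[0,-0.4,0]],
    [[2,-2,-9],[0,-0.4,0]],
    [[2,-2,-9],[0,0,0]],
    [[0,-1,-8],[0,0,0]],
    [[0,0,-5],[0,0,0]],
    [[0,0,0],[0,0,0]],
    [[0,0,0],[0,0,0]],
    [[0,0,0],[0,0,0]],
    [[0,0,0],[0,0,0]],
    [[0,0,0],[0,0,0]],
  ],
)

```text
time: 9.57
position: [0.6328, -0.0127, 0.0666]
orientation: [0.702, -0.081, 0.703, 0.08]
wrist_force: [0.5, -0.1, -0.3]
grip_width: 0.498
```

```bash
python3 st.py; python3 - <<'E'
from h import *
d=snap('wrist','w5')
d=snap('scene','c5'); im=cv2.imread('pics/c5.png')[180:360,180:420]; cv2.imwrite('pics/c5c.png',cv2.resize(im,None,fx=3,fy=3,interpolation=cv2.INTER_CUBIC))
E
```

```text
9.57 [632.8 -12.7  66.6] jaw yaw 103.2 toolx [-0.002 -0.002 -1.   ] gw 0.498 F [ 0.5 -0.1 -0.3]
level turn deg [ 0.09 -0.09  0.  ]
```

View pics/w5.png

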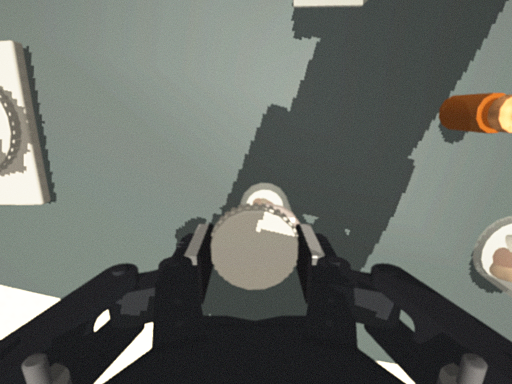

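Request:
arm_command(
  steps=[
    [[0.5,4,0],[0,0,0]],
    [[0,3.5,0],[0,0,0]],
    [[0,0,0],[0,0,0]],
    [[0,0,-1],[0,0,0]],
    [[0,0,0],[0,0,0]],
    [[0,0,0],[0,0,0]],
    [[0,0,0],[0,0,0]],
    [[0,0,0],[0,0,0]],
    [[0,0,0],[0,0,0]],
    [[0,0,0],[0,0,0]],
  ],
)

```text
time: 10.5
position: [0.6343, -0.0037, 0.0671]
orientation: [0.703, -0.082, 0.702, 0.081]
wrist_force: [-0.2, 0.1, -0.8]
grip_width: 0.494
```

```bash
python3 st.py; python3 - <<'E'
from h import *
d=snap('wrist','w6')
d=snap('scene','c6'); im=cv2.imread('pics/c6.png')[180:360,180:420]; cv2.imwrite('pics/c6c.png',cv2.resize(im,None,fx=3,fy=3,interpolation=cv2.INTER_CUBIC))
E
```

```text
10.5 [634.3  -3.7  67.1] jaw yaw 103.2 toolx [ 0.001 -0.002 -1.   ] gw 0.494 F [-0.2  0.1 -0.8]
level turn deg [0.11 0.07 0.  ]
```

View pics/c6c.png

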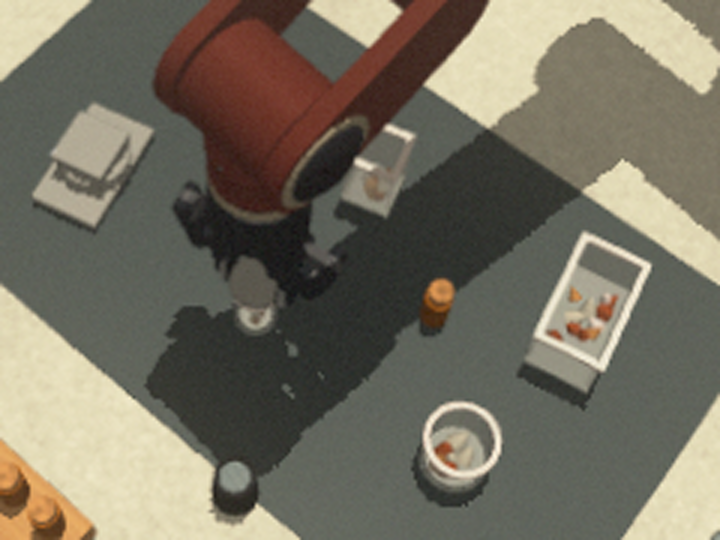

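Request:
arm_command(
  steps=[
    [[-1,-1.5,-4],[0,0,0]],
    [[0,0,-4],[0,0,0]],
    [[0,0,-1.5],[0,0,0]],
    [[0,0,-0.5],[0,0,0]],
    [[0,0,0],[0,0,0]],
    [[0,0,0],[0,0,0]],
    [[0,0,0],[0,0,0]],
    [[0,0,0],[0,0,0]],
    [[0,0,0],[0,0,0]],
    [[0,0,0],[0,0,0]],
  ],
)

```text
time: 11.43
position: [0.6335, -0.0055, 0.0565]
orientation: [0.703, -0.082, 0.702, 0.081]
wrist_force: [0.7, 0.1, -0.1]
grip_width: 0.498
```

```bash
python3 st.py
```

```text
11.43 [633.5  -5.5  56.5] jaw yaw 103.2 toolx [ 0.002 -0.002 -1.   ] gw 0.498 F [ 0.7  0.1 -0.1]
level turn deg [0.11 0.09 0.  ]
```

Request:
arm_command(
  steps=[
    [[0,0,-0.7],[0,0,0]],
    [[0,0,0],[0,0,0]],
    [[0,0,0],[0,0,0]],
    [[0,0,0],[0,0,0]],
    [[0,0,0],[0,0,0]],
    [[0,0,0],[0,0,0]],
    [[0,0,0],[0,0,0]],
    [[0,0,0],[0,0,0]],
    [[0,0,0],[0,0,0]],
    [[0,0,0],[0,0,0]],
  ],
  fingers=0.28,
)

```text
time: 12.27
position: [0.6335, -0.0055, 0.0556]
orientation: [0.703, -0.082, 0.702, 0.081]
wrist_force: [-0.4, 0.1, -0.7]
grip_width: 0.718
```

Request:
arm_command(
  steps=[
    [[0,0,3],[0,0,0]],
    [[0,0,8],[0,0,0]],
    [[0,0,15],[0,0,0]],
    [[0,0,15],[0,0,0]],
    [[0,0,15],[0,0,0]],
    [[0,-20,10],[0,0,0]],
    [[-2,-30,0],[0,0,0]],
    [[-2,-30,0],[0,0,0]],
    [[-2,-30,0],[0,0,0]],
    [[-2,-10,0],[0,0,0]],
  ],
)

```text
time: 13.1
position: [0.6262, -0.1266, 0.1321]
orientation: [0.705, -0.085, 0.7, 0.082]
wrist_force: [-0.8, -0.3, 0.2]
grip_width: 0.717
```

```bash
python3 st.py; python3 - <<'E'
from h import *
d=snap('wrist','w7')
d=snap('scene','c7'); im=cv2.imread('pics/c7.png')[180:360,180:420]; cv2.imwrite('pics/c7c.png',cv2.resize(im,None,fx=3,fy=3,interpolation=cv2.INTER_CUBIC))
E
```

```text
13.1 [ 626.2 -126.6  132.1] jaw yaw 103.6 toolx [ 0.007 -0.003 -1.   ] gw 0.717 F [-0.8 -0.3  0.2]
level turn deg [0.2  0.42 0.  ]
```

View pics/w7.png

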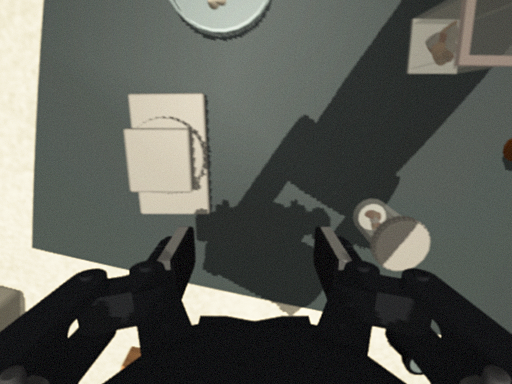

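The small lid is on its jar at (402,243). I'll check how it seated and re-measure the pile.

```bash
cat > seat.py <<'E'
from h import *
import sys
# tag u0 v0 u1 v1 ztop
tag,u0,v0,u1,v1=sys.argv[1],*map(int,sys.argv[2:6]); zt=float(sys.argv[6])
d=pickle.load(open(f'pics/{tag}.pkl','rb')); P=cloud(d)[v0:v1,u0:u1]; z=P[...,2]
m=(np.abs(z-zt)<.006); m&=d['pixels'][v0:v1,u0:u1].min(2)>45
n,l,st,_=cv2.connectedComponentsWithStats(m.astype(np.uint8)); k=1+np.argmax(st[1:,4]); m=l==k
q=P[m]; A=np.c_[q[:,:2]-q[:,:2].mean(0),np.ones(len(q))]; s=np.linalg.lstsq(A,q[:,2],rcond=None)[0]
ys,xs=np.nonzero(m); W=onplane(d,np.c_[xs+u0,ys+v0],zt)[:,:2]*1000
hull=cv2.convexHull(W.astype(np.float32)); r=cv2.minAreaRect(hull); b=cv2.boxPoints(r); e=[b[1]-b[0],b[2]-b[1]]; L=max(e,key=np.linalg.norm); mc=cv2.minEnclosingCircle(hull)
print('z',s[2].round(4),'slope',s[:2].round(3),'rect',np.round(r[0],1),np.round(r[1],1),'yaw',np.degrees(np.arctan2(L[1],L[0])).round(1),'circ',np.round(mc[0],1),round(2*mc[1],1))
E
python3 seat.py w7 355 200 445 280 .070; python3 pile.py w7 105 80 225 225
```

```text
z 0.0697 slope [0.018 0.028] rect [632.6  -7.2] [45.2 45.3] yaw -77.0 circ [632.6  -6.9] 47.8
(array([1053, 6987,   67, 2254, 1828,   58,  590,  365,   51, 2342, 1749,
          0,    0,    0,    0,    0]), array([-0.005,  0.   ,  0.005,  0.01 ,  0.015,  0.02 ,  0.025,  0.03 ,
        0.035,  0.04 ,  0.045,  0.05 ,  0.055,  0.06 ,  0.065,  0.07 ,
        0.075]))
square 4105 rect c [ 618.6 -205.6] [51.  53.3] yaw -76.7 circ [ 618.3 -205.8] 72.8 zmed 0.0449
round 979 rect c [ 613.5 -197.3] [66. 51.] yaw 25.0 circ [ 616.7 -204.3] 67.3 zmed 0.0297
oblong 4101 rect c [ 619.4 -204.6] [108.4  66.7] yaw 13.6 circ [ 619.7 -205.2] 125.5 zmed 0.0149
```

Request:
arm_command(
  steps=[
    [[-2,-15,-5],[0.1,0.2,0]],
    [[-2,-18,-5],[0.1,0.2,0]],
    [[-2,-18,-5],[0,0,0]],
    [[-1,-14,-5],[0,0,0]],
    [[-1,-8,-10],[0,0,0]],
    [[0,-3,-10],[0,0,0]],
    [[0,0,-10],[0,0,0]],
    [[0,0,0],[0,0,0]],
    [[0,0,0],[0,0,0]],
    [[0,0,0],[0,0,0]],
  ],
  fingers=0.2,
)

```text
time: 14.03
position: [0.6185, -0.1925, 0.0772]
orientation: [0.702, -0.083, 0.702, 0.09]
wrist_force: [-1.2, 0.3, -1.0]
grip_width: 0.799
```

```bash
python3 st.py
```

```text
14.03 [ 618.5 -192.5   77.2] jaw yaw 104.1 toolx [-0.002  0.01  -1.   ] gw 0.799 F [-1.2  0.3 -1. ]
level turn deg [-0.56 -0.09 -0.  ]
```

Request:
arm_command(
  steps=[
    [[0,-4,-5],[-0.3,0,-0.4]],
    [[0,-4,-5],[-0.3,0,-0.4]],
    [[0,-4,-5],[0,0,0]],
    [[0,-1,-8],[0,0,0]],
    [[0,0,-5],[0,0,0]],
    [[0,0,0],[0,0,0]],
    [[0,0,0],[0,0,0]],
    [[0,0,0],[0,0,0]],
    [[0,0,0],[0,0,0]],
    [[0,0,0],[0,0,0]],
  ],
)

```text
time: 14.87
position: [0.6194, -0.2058, 0.0473]
orientation: [0.702, -0.082, 0.702, 0.081]
wrist_force: [-0.1, -0.2, 0.3]
grip_width: 0.801
```

```bash
python3 st.py
```

```text
14.87 [ 619.4 -205.8   47.3] jaw yaw 103.3 toolx [ 0.    -0.002 -1.   ] gw 0.801 F [-0.1 -0.2  0.3]
level turn deg [0.13 0.   0.  ]
```

Request:
arm_command(
  steps=[
    [[-1,0,-6],[0,0,0]],
    [[0,0,-6],[0,0,0]],
    [[0,0,-3],[0,0,0]],
    [[0,0,-1],[0,0,0]],
    [[0,0,0],[0,0,0]],
    [[0,0,0],[0,0,0]],
    [[0,0,0],[0,0,0]],
    [[0,0,0],[0,0,0]],
    [[0,0,0],[0,0,0]],
    [[0,0,0],[0,0,0]],
  ],
)

```text
time: 15.7
position: [0.6187, -0.2058, 0.0304]
orientation: [0.703, -0.083, 0.702, 0.081]
wrist_force: [-0.7, -0.3, -0.6]
grip_width: 0.801
```

```bash
python3 st.py
```

```text
15.7 [ 618.7 -205.8   30.4] jaw yaw 103.3 toolx [ 0.001 -0.003 -1.   ] gw 0.801 F [-0.7 -0.3 -0.6]
level turn deg [0.16 0.08 0.  ]
```

Close on the square lid and lift.

Request:
arm_command(
  steps=[
    [[0,0,0],[0,0,0]],
    [[0,0,0],[0,0,0]],
    [[0,0,0],[0,0,0]],
    [[0,0,0],[0,0,0]],
    [[0,0,0],[0,0,0]],
    [[0,0,0],[0,0,0]],
    [[0,0,0],[0,0,0]],
    [[0,0,0],[0,0,0]],
    [[0,0,0],[0,0,0]],
    [[0,0,0],[0,0,0]],
  ],
  fingers=0.6,
  force=35,
)

```text
time: 16.53
position: [0.6191, -0.206, 0.031]
orientation: [0.703, -0.083, 0.702, 0.08]
wrist_force: [0.2, -0.4, -0.8]
grip_width: 0.594
```

```bash
python3 st.py
```

```text
16.53 [ 619.1 -206.    31. ] jaw yaw 103.3 toolx [ 0.002 -0.003 -1.   ] gw 0.594 F [ 0.2 -0.4 -0.8]
level turn deg [0.18 0.12 0.  ]
```

Request:
arm_command(
  steps=[
    [[0,0,5],[0,0,0]],
    [[0,0,10],[0,0,0]],
    [[0,0,18],[0,0,0]],
    [[0,0,20],[0,0,0]],
    [[0,0,20],[0,0,0]],
    [[0,0,15],[0,0,0]],
    [[0,0,8],[0,0,0]],
    [[0,0,0],[0,0,0]],
    [[0,0,0],[0,0,0]],
    [[0,0,0],[0,0,0]],
  ],
)

```text
time: 17.37
position: [0.6179, -0.2054, 0.135]
orientation: [0.703, -0.083, 0.702, 0.08]
wrist_force: [0.6, 0.7, -0.2]
grip_width: 0.595
```

```bash
python3 st.py; python3 - <<'E'
from h import *
d=snap('wrist','w8')
E
python3 held.py w8 .038 .0145; python3 pile.py w8 210 100 305 205
```

```text
17.37 [ 617.9 -205.4  135. ] jaw yaw 103.3 toolx [ 0.002 -0.003 -1.   ] gw 0.595 F [ 0.6  0.7 -0.2]
level turn deg [0.18 0.13 0.  ]
[  200   198   109    99 10159] top above TCP 14.1 slope rad [ 0.008 -0.006] rel rect c mm [-0.1  0.6] [52.8 51.8] yaw 13.4 circ [0.2 0.7] 71.7
(array([ 494, 3501,   11, 1189, 1001,   36, 1530, 1329,    0,    0,    0,
          0,    0,    0,    0,    0]), array([-0.005,  0.   ,  0.005,  0.01 ,  0.015,  0.02 ,  0.025,  0.03 ,
        0.035,  0.04 ,  0.045,  0.05 ,  0.055,  0.06 ,  0.065,  0.07 ,
        0.075]))
round 2870 rect c [ 604.5 -209.2] [41.6 65.3] yaw -76.7 circ [ 616.3 -206.3] 65.9 zmed 0.0299
oblong 2202 rect c [ 587.9 -213.4] [44.3 65. ] yaw -76.8 circ [ 588.2 -212.8] 77.4 zmed 0.0149
```

View pics/w8.png

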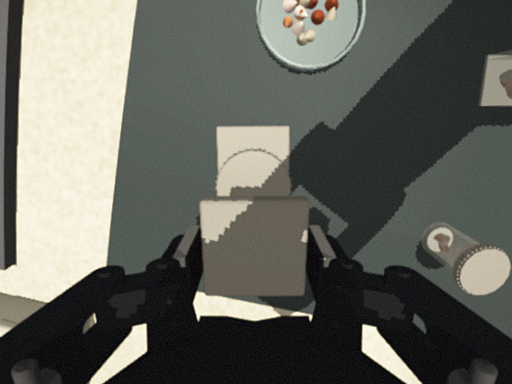

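The square lid is held level at (254,247) with the pile still in place. I carry it to the square jar.

Request:
arm_command(
  steps=[
    [[-14,20,0],[0,0,0.3]],
    [[-18,27,0],[0,0,0.3]],
    [[-21,29,0],[0,0,0.3]],
    [[-21,29,0],[0,0,0.3]],
    [[-21,29,0],[0,0,0]],
    [[-18,25,0],[0,0,0]],
    [[-14,18,0],[0,0,0]],
    [[-8,10,0],[0,0,0]],
    [[0,0,0],[0,0,0]],
    [[0,0,0],[0,0,0]],
  ],
)

```text
time: 18.25
position: [0.469, -0.0114, 0.1206]
orientation: [0.695, -0.087, 0.708, 0.09]
wrist_force: [0.8, -0.3, -0.4]
grip_width: 0.6
```

```bash
python3 st.py
```

```text
18.25 [469.  -11.4 120.6] jaw yaw 104.4 toolx [-0.018  0.002 -1.   ] gw 0.6 F [ 0.8 -0.3 -0.4]
level turn deg [-0.12 -1.04 -0.  ]
```

Request:
arm_command(
  steps=[
    [[1,2,-6],[0,-0.5,0]],
    [[1,2,-6],[0,-0.5,0]],
    [[1,2,-5],[0,0,0]],
    [[0,0,-4],[0,0,0]],
    [[0,0,0],[0,0,0]],
    [[0,0,0],[0,0,0]],
    [[0,0,0],[0,0,0]],
    [[0,0,0],[0,0,0]],
    [[0,0,0],[0,0,0]],
    [[0,0,0],[0,0,0]],
  ],
)

```text
time: 19.08
position: [0.4753, -0.009, 0.0967]
orientation: [0.702, -0.086, 0.702, 0.087]
wrist_force: [0.6, -0.4, -0.6]
grip_width: 0.594
```

```bash
python3 st.py; python3 -c "
from h import *
snap('wrist','w9')"; python3 held.py w9 .038 .0145
```

```text
19.08 [475.3  -9.   96.7] jaw yaw 104.1 toolx [ 0.     0.001 -1.   ] gw 0.594 F [ 0.6 -0.4 -0.6]
level turn deg [-0.06  0.02  0.  ]
[  200   198   109    99 10120] top above TCP 14.1 slope rad [ 0.007 -0.001] rel rect c mm [-0.5  0.4] [52.5 51.9] yaw 14.2 circ [-0.6  0.7] 71.1
```

View pics/w9.png

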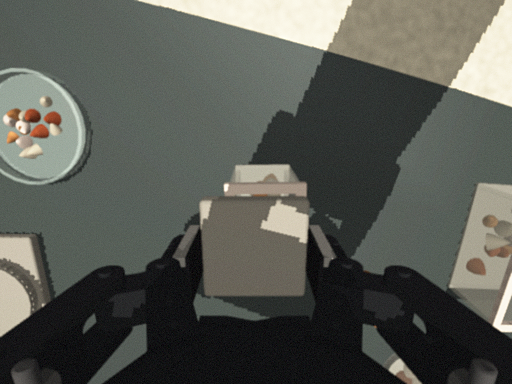

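Request:
arm_command(
  steps=[
    [[-2,3,-5],[0,0,0.3]],
    [[0,3,-4],[0,0,0]],
    [[0,0,-4],[0,0,0]],
    [[0,0,0],[0,0,0]],
    [[0,0,0],[0,0,0]],
    [[0,0,0],[0,0,0]],
    [[0,0,0],[0,0,0]],
    [[0,0,0],[0,0,0]],
    [[0,0,0],[0,0,0]],
    [[0,0,0],[0,0,0]],
  ],
)

```text
time: 19.97
position: [0.4731, -0.0021, 0.0826]
orientation: [0.702, -0.088, 0.701, 0.089]
wrist_force: [0.3, -0.5, -0.3]
grip_width: 0.6
```

```bash
python3 st.py
```

```text
19.97 [473.1  -2.1  82.6] jaw yaw 104.4 toolx [ 0.001  0.001 -1.   ] gw 0.6 F [ 0.3 -0.5 -0.3]
level turn deg [-0.05  0.06  0.  ]
```

On target within 1 mm. I lower to seat (TCP z≈71).

Request:
arm_command(
  steps=[
    [[0,-0.5,-4],[0,0,0]],
    [[0,0,-4],[0,0,0]],
    [[0,0,-2],[0,0,0]],
    [[0,0,-1],[0,0,0]],
    [[0,0,0],[0,0,0]],
    [[0,0,0],[0,0,0]],
    [[0,0,0],[0,0,0]],
    [[0,0,0],[0,0,0]],
    [[0,0,0],[0,0,0]],
    [[0,0,0],[0,0,0]],
  ],
)

```text
time: 20.8
position: [0.4736, -0.0028, 0.071]
orientation: [0.702, -0.088, 0.701, 0.089]
wrist_force: [0.3, -0.8, -0.1]
grip_width: 0.596
```

```bash
python3 st.py
```

```text
20.8 [473.6  -2.8  71. ] jaw yaw 104.4 toolx [ 0.002  0.001 -1.   ] gw 0.596 F [ 0.3 -0.8 -0.1]
level turn deg [-0.04  0.11  0.  ]
```

Request:
arm_command(
  steps=[
    [[0,0,-0.7],[0,0,0]],
    [[0,0,0],[0,0,0]],
    [[0,0,0],[0,0,0]],
    [[0,0,0],[0,0,0]],
    [[0,0,0],[0,0,0]],
    [[0,0,0],[0,0,0]],
    [[0,0,0],[0,0,0]],
    [[0,0,0],[0,0,0]],
    [[0,0,0],[0,0,0]],
    [[0,0,0],[0,0,0]],
  ],
  fingers=0.18,
)

```text
time: 21.63
position: [0.4739, -0.0029, 0.0705]
orientation: [0.703, -0.089, 0.701, 0.089]
wrist_force: [-0.8, -0.1, 0.2]
grip_width: 0.824
```

Request:
arm_command(
  steps=[
    [[0,0,3],[0,0,0]],
    [[0,0,8],[0,0,0]],
    [[0,0,15],[0,0,0]],
    [[0,0,18],[0,0,0]],
    [[0,0,18],[0,0,0]],
    [[0,0,15],[0,0,0]],
    [[20,-10,5],[0,0,0]],
    [[30,-25,0],[0,0,0]],
    [[30,-25,0],[0,0,0]],
    [[15,-15,0],[0,0,0]],
  ],
)

```text
time: 22.47
position: [0.5697, -0.0774, 0.1631]
orientation: [0.704, -0.091, 0.699, 0.09]
wrist_force: [-0.7, 0.7, -0.1]
grip_width: 0.82
```

```bash
python3 st.py; python3 -c "
from h import *
snap('wrist','w10')"
```

```text
22.47 [569.7 -77.4 163.1] jaw yaw 104.7 toolx [ 0.007  0.    -1.   ] gw 0.82 F [-0.7  0.7 -0.1]
level turn deg [-0.01  0.4   0.  ]
```

View pics/w10.png

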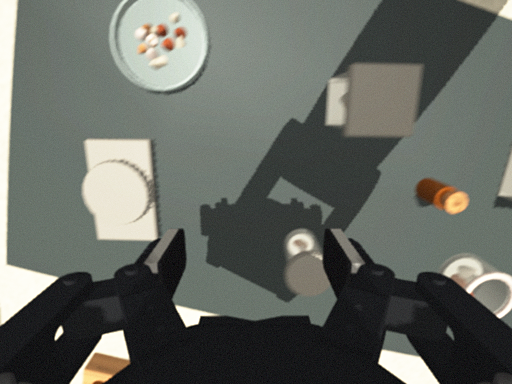

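```bash
python3 seat.py w10 330 50 440 150 .085; python3 seat.py w10 280 230 330 305 .070;python3 pile.py w10 70 125 170 250
python3 - <<'E'
from h import *
d=pickle.load(open('pics/w10.pkl','rb'))
for t in (110,130,150):print(rim(d,(455,265,512,325),.050,'r',t))
E
```

```text
z 0.0849 slope [-0.003  0.01 ] rect [474.1  -3.5] [51.9 53.5] yaw -75.3 circ [474.   -3.3] 71.5
z 0.0698 slope [0.024 0.03 ] rect [634.4 -10. ] [47.2 36.2] yaw 29.9 circ [632.5  -6.7] 47.4
(array([ 752, 4759,  116, 1719, 1409,   95, 1876, 1441,    0,    0,    0,
          0,    0,    0,    0,    0]), array([-0.005,  0.   ,  0.005,  0.01 ,  0.015,  0.02 ,  0.025,  0.03 ,
        0.035,  0.04 ,  0.045,  0.05 ,  0.055,  0.06 ,  0.065,  0.07 ,
        0.075]))
round 3338 rect c [ 616.5 -204.5] [65.2 68. ] yaw -34.5 circ [ 616.4 -204.5] 68.7 zmed 0.0299
oblong 3170 rect c [ 619.3 -203.9] [109.5  67.2] yaw 14.1 circ [ 619.5 -204.5] 126.3 zmed 0.0149
{'c': array([0.6191, 0.184 ]), 'diam': 0.0659, 'mm': array([621.2, 181.3])}
{'c': array([0.6256, 0.1816]), 'diam': 0.0668, 'mm': array([619.1, 182. ])}
{'c': array([0.6256, 0.1828]), 'diam': 0.0656, 'mm': array([620.6, 181. ])}
```

The square lid is seated (top z 0.085, yaw 14.7°). Next is the large round lid, at (616.5, -204.5) mm.

Request:
arm_command(
  steps=[
    [[4,-15,-8],[0,0.2,0]],
    [[6,-20,-10],[0,0.2,0]],
    [[7,-22,-12],[0,0,0]],
    [[7,-22,-12],[0,0,0]],
    [[7,-20,-12],[0,0,0]],
    [[5,-12,-12],[0,0,0]],
    [[3,-4,-12],[0,0,0]],
    [[0,0,-6],[0,0,0]],
    [[0,0,0],[0,0,0]],
    [[0,0,0],[0,0,0]],
  ],
  fingers=0,
)

```text
time: 23.35
position: [0.6149, -0.2004, 0.0837]
orientation: [0.704, -0.091, 0.698, 0.089]
wrist_force: [0.9, -0.6, 0.6]
grip_width: 1.001
```

```bash
python3 st.py
```

```text
23.35 [ 614.9 -200.4   83.7] jaw yaw 104.6 toolx [ 0.009 -0.002 -1.   ] gw 1.001 F [ 0.9 -0.6  0.6]
level turn deg [0.14 0.5  0.  ]
```

Request:
arm_command(
  steps=[
    [[0.5,-1.5,-12],[0,0.2,-0.2]],
    [[0.5,-1,-12],[0,0.2,-0.2]],
    [[0,0,-12],[0,0,0]],
    [[0,0,-8],[0,0,0]],
    [[0,0,-4],[0,0,0]],
    [[0,0,0],[0,0,0]],
    [[0,0,0],[0,0,0]],
    [[0,0,0],[0,0,0]],
    [[0,0,0],[0,0,0]],
    [[0,0,0],[0,0,0]],
  ],
)

```text
time: 24.18
position: [0.6161, -0.1996, 0.0325]
orientation: [0.702, -0.089, 0.701, 0.087]
wrist_force: [0.3, 0.3, 1.1]
grip_width: 1.0
```

```bash
python3 st.py
```

```text
24.18 [ 616.1 -199.6   32.5] jaw yaw 104.4 toolx [ 0.002 -0.003 -1.   ] gw 1.0 F [0.3 0.3 1.1]
level turn deg [0.15 0.14 0.  ]
```

Request:
arm_command(
  steps=[
    [[0,-3,0],[0,0,0]],
    [[0,-2,-3],[0,0,0]],
    [[0,0,-6],[0,0,0]],
    [[0,0,-6],[0,0,0]],
    [[0,0,-4],[0,0,0]],
    [[0,0,-1],[0,0,0]],
    [[0,0,0],[0,0,0]],
    [[0,0,0],[0,0,0]],
    [[0,0,0],[0,0,0]],
    [[0,0,0],[0,0,0]],
  ],
)

```text
time: 25.02
position: [0.6167, -0.2057, 0.0113]
orientation: [0.703, -0.09, 0.7, 0.087]
wrist_force: [-0.2, -0.4, -0.3]
grip_width: 1.002
```

```bash
python3 st.py
```

```text
25.02 [ 616.7 -205.7   11.3] jaw yaw 104.3 toolx [ 0.004 -0.003 -1.   ] gw 1.002 F [-0.2 -0.4 -0.3]
level turn deg [0.19 0.23 0.  ]
```

Request:
arm_command(
  steps=[
    [[0,0.5,0],[0,0,0]],
    [[0,0,0],[0,0,0]],
    [[0,0,0],[0,0,0]],
    [[0,0,0],[0,0,0]],
    [[0,0,0],[0,0,0]],
    [[0,0,0],[0,0,0]],
    [[0,0,0],[0,0,0]],
    [[0,0,0],[0,0,0]],
    [[0,0,0],[0,0,0]],
    [[0,0,0],[0,0,0]],
  ],
  fingers=0.45,
  force=40,
)

```text
time: 25.85
position: [0.6171, -0.2052, 0.0122]
orientation: [0.703, -0.09, 0.7, 0.087]
wrist_force: [0.7, -0.0, -0.3]
grip_width: 0.749
```

```bash
python3 st.py
```

```text
25.85 [ 617.1 -205.2   12.2] jaw yaw 104.4 toolx [ 0.005 -0.004 -1.   ] gw 0.749 F [ 0.7 -0.  -0.3]
level turn deg [0.21 0.29 0.  ]
```

Request:
arm_command(
  steps=[
    [[0,0,4],[0,0,0]],
    [[0,0,10],[0,0,0]],
    [[0,0,18],[0,0,0]],
    [[0,0,20],[0,0,0]],
    [[0,0,20],[0,0,0]],
    [[0,0,18],[0,0,0]],
    [[0,0,10],[0,0,0]],
    [[0,0,0],[0,0,0]],
    [[0,0,0],[0,0,0]],
    [[0,0,0],[0,0,0]],
  ],
)

```text
time: 26.68
position: [0.6155, -0.2045, 0.1197]
orientation: [0.703, -0.09, 0.7, 0.087]
wrist_force: [0.3, -0.4, -0.4]
grip_width: 0.751
```

```bash
python3 st.py; python3 -c "
from h import *
snap('wrist','w11')"; python3 held.py w11 .033 .0185; python3 held.py w11 .033 .0185;python3 pile.py w11 200 100 315 190
```

```text
26.68 [ 615.5 -204.5  119.7] jaw yaw 104.4 toolx [ 0.004 -0.003 -1.   ] gw 0.751 F [ 0.3 -0.4 -0.4]
level turn deg [0.2  0.25 0.  ]
[  186   187   136   126 13401] top above TCP 17.8 slope rad [ 0.005 -0.001] rel rect c mm [0.  0.7] [65.8 64.3] yaw 15.1 circ [0.3 0.5] 67.4
[  186   187   136   126 13401] top above TCP 17.8 slope rad [ 0.005 -0.001] rel rect c mm [0.  0.7] [65.8 64.3] yaw 15.1 circ [0.3 0.5] 67.4
(array([ 658, 5002,   20, 2379, 2038,    0,    0,    0,    0,    0,    0,
          0,    0,    0,    0,    0]), array([-0.005,  0.   ,  0.005,  0.01 ,  0.015,  0.02 ,  0.025,  0.03 ,
        0.035,  0.04 ,  0.045,  0.05 ,  0.055,  0.06 ,  0.065,  0.07 ,
        0.075]))
oblong 4420 rect c [ 591.9 -212.4] [52.8 64.8] yaw -75.7 circ [ 592.7 -212.4] 82.3 zmed 0.0149
```

View pics/w11.png

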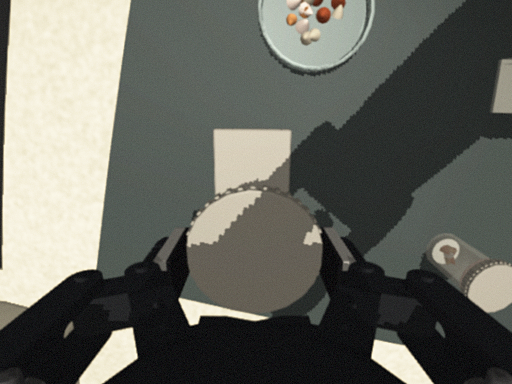

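Request:
arm_command(
  steps=[
    [[1,20,0],[0,0,0]],
    [[1,30,2],[0,0,0]],
    [[1,36,2],[0,0,0]],
    [[1,38,2],[0,0,0]],
    [[1,38,2],[0,0,0]],
    [[1,38,2],[0,0,0]],
    [[1,36,2],[0,0,0]],
    [[1,25,0],[0,0,0]],
    [[0,10,0],[0,0,0]],
    [[0,0,0],[0,0,0]],
  ],
)

```text
time: 27.57
position: [0.613, 0.077, 0.1155]
orientation: [0.695, -0.085, 0.709, 0.087]
wrist_force: [0.6, 0.2, 0.3]
grip_width: 0.758
```

```bash
python3 st.py; python3 -c "
from h import *
snap('wrist','w12')"
```

```text
27.57 [613.   77.  115.5] jaw yaw 104.0 toolx [-0.02  0.   -1.  ] gw 0.758 F [0.6 0.2 0.3]
level turn deg [-0.01 -1.17 -0.  ]
```

View pics/w12.png

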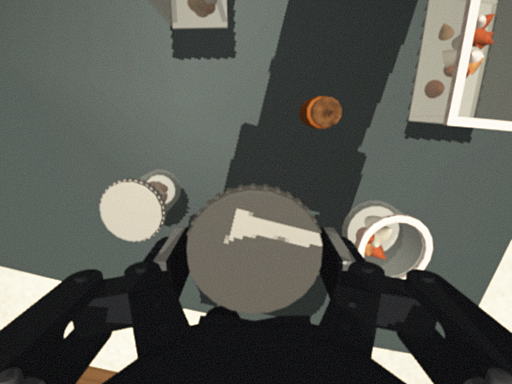

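```bash
python3 - <<'E'
from h import *
d=pickle.load(open('pics/w12.pkl','rb')); print(d['state']['qd'].round(3))
for t in (150,170,190,210):print(rim(d,(355,205,440,282),.050,'r',t))
E
python3 seat.py w12 90 165 175 250 .070
```

```text
[ 0.01   0.015  0.015 -0.014 -0.002 -0.006]
{'c': array([0.6177, 0.1918]), 'diam': 0.054, 'mm': array([619. , 190.5])}
{'c': array([0.6223, 0.1975]), 'diam': 0.0497, 'mm': array([624.2, 196.4])}
{'c': array([0.6242, 0.1965]), 'diam': 0.0549, 'mm': array([624.2, 196.5])}
{'c': array([0.6243, 0.1965]), 'diam': 0.0548, 'mm': array([624.3, 196.7])}
z 0.0696 slope [ 0.025 -0.017] rect [632.2  -3.7] [44.3 46.8] yaw -31.7 circ [632.3  -3.7] 47.1
```

Request:
arm_command(
  steps=[
    [[1,15,0],[0,-0.4,0]],
    [[2,20,0],[0,-0.4,0]],
    [[2,22,0],[0,-0.4,0]],
    [[2,22,0],[0,0,0]],
    [[2,18,0],[0,0,0]],
    [[2,10,0],[0,0,0]],
    [[0,5,0],[0,0,0]],
    [[0,0,0],[0,0,0]],
    [[0,0,0],[0,0,0]],
    [[0,0,0],[0,0,0]],
  ],
)

```text
time: 28.45
position: [0.6242, 0.175, 0.1087]
orientation: [0.699, -0.083, 0.706, 0.077]
wrist_force: [-0.2, 0.2, -0.3]
grip_width: 0.751
```

```bash
python3 st.py
```

```text
28.45 [624.2 175.  108.7] jaw yaw 103.0 toolx [-0.009 -0.009 -1.   ] gw 0.751 F [-0.2  0.2 -0.3]
level turn deg [ 0.49 -0.5   0.  ]
```

Request:
arm_command(
  steps=[
    [[0,8,0],[0.2,-0.2,0]],
    [[0,8,-5],[0.2,-0.2,0]],
    [[0,4,-10],[0,0,0]],
    [[0,0,-12],[0,0,0]],
    [[0,0,-10],[0,0,0]],
    [[0,0,-5],[0,0,0]],
    [[0,0,0],[0,0,0]],
    [[0,0,0],[0,0,0]],
    [[0,0,0],[0,0,0]],
    [[0,0,0],[0,0,0]],
  ],
)

```text
time: 29.28
position: [0.6225, 0.1941, 0.0596]
orientation: [0.701, -0.08, 0.705, 0.078]
wrist_force: [-0.5, 0.5, -0.5]
grip_width: 0.753
```

```bash
python3 st.py
```

```text
29.28 [622.5 194.1  59.6] jaw yaw 102.8 toolx [-0.005 -0.002 -1.   ] gw 0.753 F [-0.5  0.5 -0.5]
level turn deg [ 0.14 -0.31  0.  ]
```

Request:
arm_command(
  steps=[
    [[1.5,2,0],[0,-0.3,0]],
    [[0,0,-4],[0,0,0]],
    [[0,0,-4],[0,0,0]],
    [[0,0,-1],[0,0,0]],
    [[0,0,0],[0,0,0]],
    [[0,0,0],[0,0,0]],
    [[0,0,0],[0,0,0]],
    [[0,0,0],[0,0,0]],
    [[0,0,0],[0,0,0]],
    [[0,0,0],[0,0,0]],
  ],
)

```text
time: 30.12
position: [0.6258, 0.1964, 0.0521]
orientation: [0.704, -0.08, 0.701, 0.078]
wrist_force: [-0.3, -0.2, -0.5]
grip_width: 0.754
```

```bash
python3 st.py
```

```text
30.12 [625.8 196.4  52.1] jaw yaw 102.8 toolx [ 0.005 -0.002 -1.   ] gw 0.754 F [-0.3 -0.2 -0.5]
level turn deg [0.1  0.27 0.  ]
```

Still 10 mm above seat (target TCP z≈42.2).

Request:
arm_command(
  steps=[
    [[-1,0,-4],[0,0.3,0]],
    [[0,0,-4],[0,0,0]],
    [[0,0,-1.5],[0,0,0]],
    [[0,0,-0.5],[0,0,0]],
    [[0,0,0],[0,0,0]],
    [[0,0,0],[0,0,0]],
    [[0,0,0],[0,0,0]],
    [[0,0,0],[0,0,0]],
    [[0,0,0],[0,0,0]],
    [[0,0,0],[0,0,0]],
  ],
)

```text
time: 30.95
position: [0.6252, 0.1965, 0.0422]
orientation: [0.703, -0.08, 0.703, 0.078]
wrist_force: [-0.7, 0.0, 0.4]
grip_width: 0.752
```

```bash
python3 st.py
```

```text
30.95 [625.2 196.5  42.2] jaw yaw 102.8 toolx [-0.    -0.002 -1.   ] gw 0.752 F [-0.7  0.   0.4]
level turn deg [ 0.09 -0.01  0.  ]
```

Request:
arm_command(
  steps=[
    [[0,0,-0.7],[0,0,0]],
    [[0,0,0],[0,0,0]],
    [[0,0,0],[0,0,0]],
    [[0,0,0],[0,0,0]],
    [[0,0,0],[0,0,0]],
    [[0,0,0],[0,0,0]],
    [[0,0,0],[0,0,0]],
    [[0,0,0],[0,0,0]],
    [[0,0,0],[0,0,0]],
    [[0,0,0],[0,0,0]],
  ],
  fingers=0,
)

```text
time: 31.78
position: [0.6255, 0.1965, 0.0414]
orientation: [0.703, -0.079, 0.702, 0.078]
wrist_force: [0.2, -0.7, -0.7]
grip_width: 1.002
```

Request:
arm_command(
  steps=[
    [[0,0,3],[0,0,0]],
    [[0,0,8],[0,0,0]],
    [[0,0,15],[0,0,0]],
    [[0,0,20],[0,0,0]],
    [[0,0,25],[0,0,0]],
    [[0,0,25],[0,0,0]],
    [[0,-15,25],[0,0,0]],
    [[0,-30,10],[0,0,0]],
    [[0,-35,0],[0,0,0]],
    [[0,-35,0],[0,0,0]],
  ],
)

```text
time: 32.62
position: [0.6248, 0.0843, 0.1908]
orientation: [0.706, -0.083, 0.699, 0.083]
wrist_force: [-0.1, 0.3, 0.6]
grip_width: 0.998
```

```bash
python3 st.py; python3 -c "
from h import *
snap('wrist','w13')"
```

```text
32.62 [624.8  84.3 190.8] jaw yaw 103.4 toolx [ 0.009  0.    -1.   ] gw 0.998 F [-0.1  0.3  0.6]
level turn deg [-0.02  0.53  0.  ]
```

View pics/w13.png

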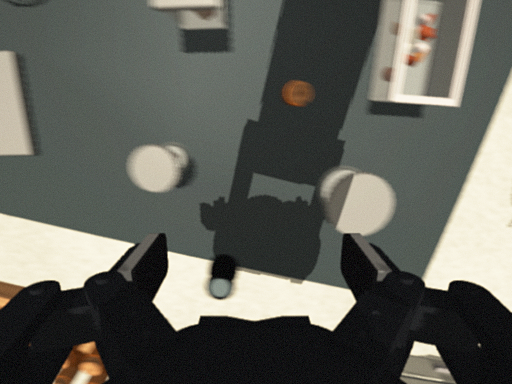

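Request:
arm_command(
  steps=[
    [[0,-30,0],[0,0.2,0.2]],
    [[0,-34,0],[0,0.2,0.2]],
    [[-1,-35,-6],[0,0,0]],
    [[-1,-35,-8],[0,0,0]],
    [[-1,-35,-10],[0,0,0]],
    [[-1,-32,-12],[0,0,0]],
    [[-1,-25,-12],[0,0,0]],
    [[0,-15,-12],[0,0,0]],
    [[0,0,-5],[0,0,0]],
    [[0,0,0],[0,0,0]],
  ],
)

```text
time: 33.5
position: [0.6234, -0.1777, 0.1458]
orientation: [0.712, -0.086, 0.693, 0.077]
wrist_force: [0.5, -0.6, 0.1]
grip_width: 0.998
```

```bash
python3 st.py
```

```text
33.5 [ 623.4 -177.7  145.8] jaw yaw 103.3 toolx [ 0.028 -0.009 -1.   ] gw 0.998 F [ 0.5 -0.6  0.1]
level turn deg [0.54 1.63 0.  ]
```

Request:
arm_command(
  steps=[
    [[0,-8,-15],[0.2,0.7,0.2]],
    [[0,-8,-15],[0.2,0.7,0.2]],
    [[0,-6,-15],[0,0,0]],
    [[0,-3,-12],[0,0,0]],
    [[0,0,-10],[0,0,0]],
    [[0,0,-5],[0,0,0]],
    [[0,0,0],[0,0,0]],
    [[0,0,0],[0,0,0]],
    [[0,0,0],[0,0,0]],
    [[0,0,0],[0,0,0]],
  ],
)

```text
time: 34.33
position: [0.626, -0.1985, 0.0739]
orientation: [0.705, -0.087, 0.699, 0.085]
wrist_force: [-0.0, -0.4, 0.7]
grip_width: 1.002
```

```bash
python3 st.py; python3 -c "
from h import *
snap('wrist','w14')"
```

```text
34.33 [ 626.  -198.5   73.9] jaw yaw 104.0 toolx [ 0.008 -0.002 -1.   ] gw 1.002 F [-0.  -0.4  0.7]
level turn deg [0.11 0.49 0.  ]
```

View pics/w14.png

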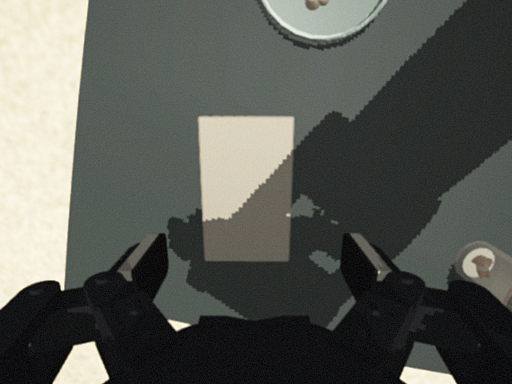

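```bash
python3 pile.py w14 190 100 310 275
```

```text
(array([ 661, 7151,    0, 6670, 6422,    0,    0,    0,    0,    0,    0,
          0,    0,    0,    0,    0]), array([-0.005,  0.   ,  0.005,  0.01 ,  0.015,  0.02 ,  0.025,  0.03 ,
        0.035,  0.04 ,  0.045,  0.05 ,  0.055,  0.06 ,  0.065,  0.07 ,
        0.075]))
oblong 13092 rect c [ 619.7 -205.6] [109.3  64.8] yaw 13.8 circ [ 620.  -205.6] 125.0 zmed 0.015
```

Request:
arm_command(
  steps=[
    [[-3,-3,-6],[0,0.3,0]],
    [[-3,-3,-8],[0,0.2,0]],
    [[0,0,-12],[0,0,0]],
    [[0,0,-12],[0,0,0]],
    [[0,0,-8],[0,0,0]],
    [[0,0,-5],[0,0,0]],
    [[0,0,0],[0,0,0]],
    [[0,0,0],[0,0,0]],
    [[0,0,0],[0,0,0]],
    [[0,0,0],[0,0,0]],
  ],
)

```text
time: 35.22
position: [0.6189, -0.2051, 0.0175]
orientation: [0.701, -0.087, 0.702, 0.086]
wrist_force: [-0.3, -0.0, 0.2]
grip_width: 1.0
```

```bash
python3 st.py
```

```text
35.22 [ 618.9 -205.1   17.5] jaw yaw 104.0 toolx [-0.001 -0.002 -1.   ] gw 1.0 F [-0.3 -0.   0.2]
level turn deg [ 0.11 -0.06  0.  ]
```

Request:
arm_command(
  steps=[
    [[0.5,0,-5],[0,0,0]],
    [[0,0,-6],[0,0,0]],
    [[0,0,-5],[0,0,0]],
    [[0,0,-3],[0,0,0]],
    [[0,0,-1],[0,0,0]],
    [[0,0,0],[0,0,0]],
    [[0,0,0],[0,0,0]],
    [[0,0,0],[0,0,0]],
    [[0,0,0],[0,0,0]],
    [[0,0,0],[0,0,0]],
  ],
)

```text
time: 36.05
position: [0.6209, -0.2055, -0.0027]
orientation: [0.702, -0.088, 0.701, 0.085]
wrist_force: [-0.4, -0.3, 0.5]
grip_width: 0.996
```

```bash
python3 st.py
```

```text
36.05 [ 620.9 -205.5   -2.7] jaw yaw 104.0 toolx [ 0.002 -0.003 -1.   ] gw 0.996 F [-0.4 -0.3  0.5]
level turn deg [0.19 0.12 0.  ]
```

Request:
arm_command(
  steps=[
    [[-1,0,0],[0,0,0]],
    [[0,0,0],[0,0,0]],
    [[0,0,0],[0,0,0]],
    [[0,0,0],[0,0,0]],
    [[0,0,0],[0,0,0]],
    [[0,0,0],[0,0,0]],
    [[0,0,0],[0,0,0]],
    [[0,0,0],[0,0,0]],
    [[0,0,0],[0,0,0]],
    [[0,0,0],[0,0,0]],
  ],
  fingers=0.45,
  force=50,
)

```text
time: 36.88
position: [0.62, -0.2057, -0.0018]
orientation: [0.703, -0.088, 0.701, 0.085]
wrist_force: [-0.0, -0.2, -0.0]
grip_width: 0.758
```

```bash
python3 st.py
```

```text
36.88 [ 620.  -205.7   -1.8] jaw yaw 104.0 toolx [ 0.003 -0.004 -1.   ] gw 0.758 F [-0.  -0.2 -0. ]
level turn deg [0.21 0.16 0.  ]
```

Request:
arm_command(
  steps=[
    [[0,0,4],[0,0,0]],
    [[0,0,10],[0,0,0]],
    [[0,0,18],[0,0,0]],
    [[0,0,22],[0,0,0]],
    [[0,0,22],[0,0,0]],
    [[0,0,20],[0,0,0]],
    [[0,0,12],[0,0,0]],
    [[0,0,0],[0,0,0]],
    [[0,0,0],[0,0,0]],
    [[0,0,0],[0,0,0]],
  ],
)

```text
time: 37.72
position: [0.6173, -0.2043, 0.1124]
orientation: [0.702, -0.087, 0.702, 0.086]
wrist_force: [0.2, -0.4, 0.2]
grip_width: 0.754
```

```bash
python3 st.py; python3 -c "
from h import *
snap('wrist','w15')"; python3 held.py w15 .055 .0175
```

```text
37.72 [ 617.3 -204.3  112.4] jaw yaw 104.0 toolx [-0.001 -0.002 -1.   ] gw 0.754 F [ 0.2 -0.4  0.2]
level turn deg [ 0.13 -0.03  0.  ]
[  179   137   151   187 24894] top above TCP 16.8 slope rad [-0.002  0.002] rel rect c mm [-6.7 -1.1] [96.7 66.3] yaw 13.8 circ [-6.1 -1.7] 115.8
```

View pics/w15.png

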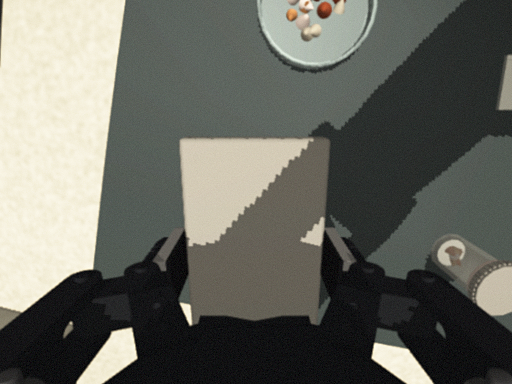

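The oblong lid is held level (top 16.8 mm above the TCP). I carry it to the oblong jar over two calls, turning -3.7°.

Request:
arm_command(
  steps=[
    [[-5,15,0],[0,0,-0.4]],
    [[-8,22,1],[0,0,-0.4]],
    [[-9,26,2],[0,0,-0.4]],
    [[-10,28,2],[0,0,-0.4]],
    [[-10,28,2],[0,0,-0.4]],
    [[-10,28,2],[0,0,-0.4]],
    [[-10,28,2],[0,0,-0.4]],
    [[-9,26,2],[0,0,-0.4]],
    [[-7,20,0],[0,0,0]],
    [[-3,8,0],[0,0,0]],
  ],
)

```text
time: 38.6
position: [0.5219, 0.0327, 0.1074]
orientation: [0.694, -0.061, 0.714, 0.066]
wrist_force: [-0.1, 0.1, -0.2]
grip_width: 0.757
```

```bash
python3 st.py
```

```text
38.6 [521.9  32.7 107.4] jaw yaw 100.3 toolx [-0.028  0.005 -1.   ] gw 0.757 F [-0.1  0.1 -0.2]
level turn deg [-0.28 -1.62 -0.  ]
```

Request:
arm_command(
  steps=[
    [[-5,18,1],[0,-0.6,0]],
    [[-7,24,1],[0,-0.6,0]],
    [[-8,27,1],[0,-0.4,0]],
    [[-8,27,1],[0,0,0]],
    [[-8,27,1],[0,0,0]],
    [[-7,22,0],[0,0,0]],
    [[-4,14,0],[0,0,0]],
    [[0,5,0],[0,0,0]],
    [[0,0,0],[0,0,0]],
    [[0,0,0],[0,0,0]],
  ],
)

```text
time: 39.43
position: [0.4668, 0.2007, 0.101]
orientation: [0.698, -0.063, 0.71, 0.063]
wrist_force: [0.1, 0.4, -1.1]
grip_width: 0.755
```

```bash
python3 st.py; python3 -c "
from h import *
snap('wrist','w16')"; python3 held.py w16 .055 .0175
```

```text
39.43 [466.8 200.7 101. ] jaw yaw 100.3 toolx [-0.016 -0.001 -1.   ] gw 0.755 F [ 0.1  0.4 -1.1]
level turn deg [ 0.06 -0.94  0.  ]
[  179   137   151   187 24865] top above TCP 17.1 slope rad [-0.017  0.003] rel rect c mm [-6.9 -0.7] [95.9 66.2] yaw 10.1 circ [-6.7 -0.2] 114.9
```

View pics/w16.png

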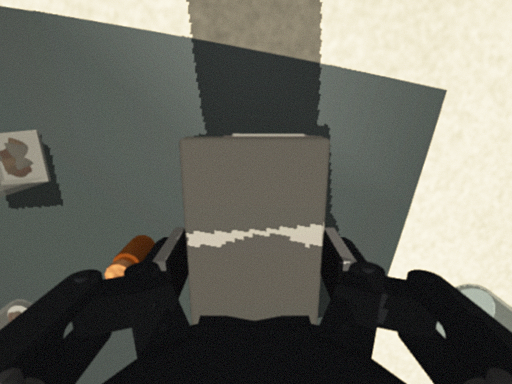

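Request:
arm_command(
  steps=[
    [[0,4,-3],[0,-0.5,0]],
    [[0,4,-5],[0,-0.4,0]],
    [[0,3,-8],[0,0,0]],
    [[0,0,-8],[0,0,0]],
    [[0,0,-3],[0,0,0]],
    [[0,0,0],[0,0,0]],
    [[0,0,0],[0,0,0]],
    [[0,0,0],[0,0,0]],
    [[0,0,0],[0,0,0]],
    [[0,0,0],[0,0,0]],
  ],
)

```text
time: 40.32
position: [0.4677, 0.2085, 0.0696]
orientation: [0.704, -0.062, 0.705, 0.06]
wrist_force: [-0.0, 0.5, -1.0]
grip_width: 0.756
```

```bash
python3 st.py
```

```text
40.32 [467.7 208.5  69.6] jaw yaw 99.9 toolx [-0.001 -0.003 -1.   ] gw 0.756 F [-0.   0.5 -1. ]
level turn deg [ 0.15 -0.06  0.  ]
```

Request:
arm_command(
  steps=[
    [[-1,2,0],[0,0,0]],
    [[0,2,0],[0,0,0]],
    [[0,0,-3],[0,0,0]],
    [[0,0,-2],[0,0,0]],
    [[0,0,0],[0,0,0]],
    [[0,0,0],[0,0,0]],
    [[0,0,0],[0,0,0]],
    [[0,0,0],[0,0,0]],
    [[0,0,0],[0,0,0]],
    [[0,0,0],[0,0,0]],
  ],
)

```text
time: 41.15
position: [0.4673, 0.2133, 0.0653]
orientation: [0.705, -0.062, 0.704, 0.06]
wrist_force: [-0.3, -0.6, -0.6]
grip_width: 0.752
```

```bash
python3 st.py
```

```text
41.15 [467.3 213.3  65.3] jaw yaw 99.9 toolx [ 0.001 -0.002 -1.   ] gw 0.752 F [-0.3 -0.6 -0.6]
level turn deg [0.12 0.07 0.  ]
```

Within 1 mm. I lower 12 mm to seat (TCP z≈53.2).

Request:
arm_command(
  steps=[
    [[-0.5,-0.5,-4],[0,0,0]],
    [[0,0,-4],[0,0,0]],
    [[0,0,-2],[0,0,0]],
    [[0,0,-1.5],[0,0,0]],
    [[0,0,-0.5],[0,0,0]],
    [[0,0,0],[0,0,0]],
    [[0,0,0],[0,0,0]],
    [[0,0,0],[0,0,0]],
    [[0,0,0],[0,0,0]],
    [[0,0,0],[0,0,0]],
  ],
)

```text
time: 41.98
position: [0.4674, 0.2128, 0.0532]
orientation: [0.705, -0.062, 0.704, 0.06]
wrist_force: [-0.9, 0.1, -0.1]
grip_width: 0.751
```

```bash
python3 st.py
```

```text
41.98 [467.4 212.8  53.2] jaw yaw 99.9 toolx [ 0.002 -0.002 -1.   ] gw 0.751 F [-0.9  0.1 -0.1]
level turn deg [0.12 0.11 0.  ]
```

Request:
arm_command(
  steps=[
    [[0,0,-0.7],[0,0,0]],
    [[0,0,0],[0,0,0]],
    [[0,0,0],[0,0,0]],
    [[0,0,0],[0,0,0]],
    [[0,0,0],[0,0,0]],
    [[0,0,0],[0,0,0]],
    [[0,0,0],[0,0,0]],
    [[0,0,0],[0,0,0]],
    [[0,0,0],[0,0,0]],
    [[0,0,0],[0,0,0]],
  ],
  fingers=0,
)

```text
time: 42.82
position: [0.4679, 0.213, 0.0527]
orientation: [0.706, -0.062, 0.703, 0.06]
wrist_force: [-0.3, 0.9, 0.4]
grip_width: 0.996
```

Request:
arm_command(
  steps=[
    [[0,0,3],[0,0,0]],
    [[0,0,8],[0,0,0]],
    [[0,0,15],[0,0,0]],
    [[0,0,20],[0,0,0]],
    [[0,0,25],[0,0,0]],
    [[0,0,30],[0,0,0]],
    [[0,-5,30],[0,0,0]],
    [[5,-20,25],[0,0,0]],
    [[10,-25,20],[0,0,0]],
    [[10,-30,10],[0,0,0]],
  ],
)

```text
time: 43.65
position: [0.4869, 0.1333, 0.2484]
orientation: [0.703, -0.065, 0.705, 0.063]
wrist_force: [0.5, -0.3, -0.4]
grip_width: 1.002
```

Request:
arm_command(
  steps=[
    [[20,-30,10],[0,0,0]],
    [[20,-25,10],[0,0,0]],
    [[20,-15,10],[0,0,0]],
    [[15,-5,5],[0,0,0]],
    [[5,0,0],[0,0,0]],
    [[0,0,0],[0,0,0]],
    [[0,0,0],[0,0,0]],
    [[0,0,0],[0,0,0]],
    [[0,0,0],[0,0,0]],
    [[0,0,0],[0,0,0]],
  ],
)

```text
time: 44.48
position: [0.5695, 0.0517, 0.2957]
orientation: [0.708, -0.065, 0.701, 0.062]
wrist_force: [0.1, -0.3, 0.1]
grip_width: 0.999
```

```bash
python3 st.py; python3 -c "
from h import *
snap('wrist','w17');snap('scene','c17');snap('side','s17')
im=cv2.imread('pics/s17.png')[100:260,150:380]; cv2.imwrite('pics/s17c.png',cv2.resize(im,None,fx=3,fy=3,interpolation=cv2.INTER_CUBIC))"
```

```text
44.48 [569.5  51.7 295.7] jaw yaw 100.3 toolx [ 0.01  -0.003 -1.   ] gw 0.999 F [ 0.1 -0.3  0.1]
level turn deg [0.2  0.58 0.  ]
```

View pics/w17.png

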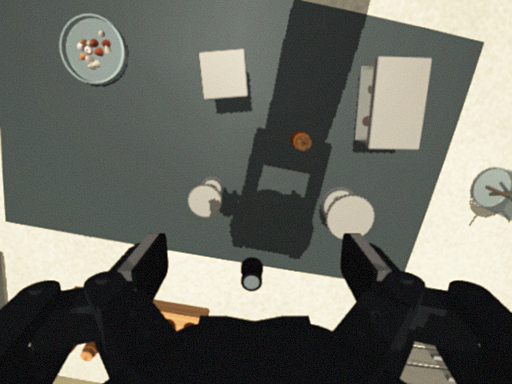

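View pics/s17c.png

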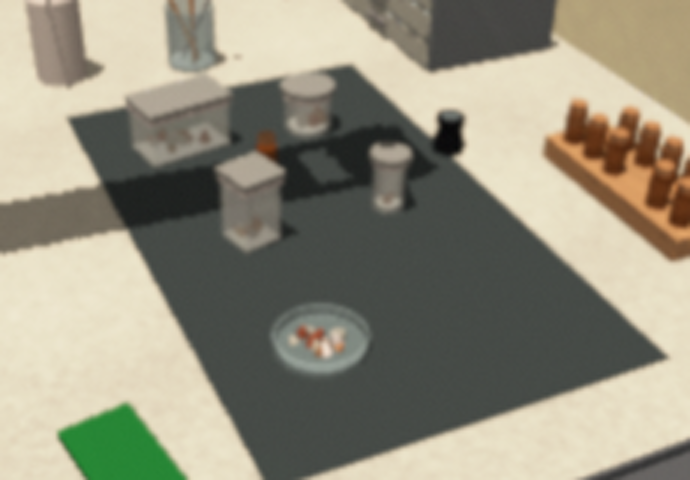

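All four jars are lidded: square (223,73), oblong (403,103), small (205,200) and round (351,216). I'll check the numbers and the bystanders.

```bash
for a in "190 40 260 105 .085" "350 50 440 155 .070" "180 172 235 222 .070" "315 180 380 242 .060"; do python3 seat.py w17 $a; done
python3 - <<'E'
from h import *
a=pickle.load(open('pics/scene0.pkl','rb'));b=pickle.load(open('pics/c17.pkl','rb'))
def cen(d,box,f):
    u0,v0,u1,v1=box;p=d['pixels'][v0:v1,u0:u1].astype(int);m=f(p);ys,xs=np.nonzero(m);return (xs.mean()+u0).round(2),(ys.mean()+v0).round(2),m.sum()
vi=lambda p:(p[...,0]-p[...,2]>60)
for d in(a,b): print('vial',cen(d,(315,268,338,292),vi),'dish shells',cen(d,(232,185,272,217),vi))
import numpy as np
im=np.hstack([x['pixels'][180:360,150:410] for x in (a,b)]); cv2.imwrite('pics/cmp.png',cv2.cvtColor(cv2.resize(im,None,fx=1.5,fy=1.5),cv2.COLOR_RGB2BGR))
E
```

```text
z 0.0849 slope [-0. -0.] rect [474.2  -1.4] [51.9 52.3] yaw -75.9 circ [474.3  -1.4] 71.1
z 0.07 slope [-0.001  0.009] rect [468.  212.1] [109.9  68.5] yaw 10.1 circ [468.  212.7] 126.5
z 0.0696 slope [ 0.013 -0.007] rect [632.3  -3.7] [44.3 44.6] yaw -9.5 circ [632.2  -3.9] 45.9
z 0.0598 slope [0.012 0.011] rect [622.7 195.3] [63.7 67.9] yaw -70.6 circ [624.5 195.8] 68.8
vial (np.float64(326.13), np.float64(277.96), np.int64(76)) dish shells (np.float64(252.67), np.float64(200.42), np.int64(12))
vial (np.float64(325.42), np.float64(279.15), np.int64(59)) dish shells (np.float64(253.23), np.float64(200.64), np.int64(22))
```

View pics/cmp.png

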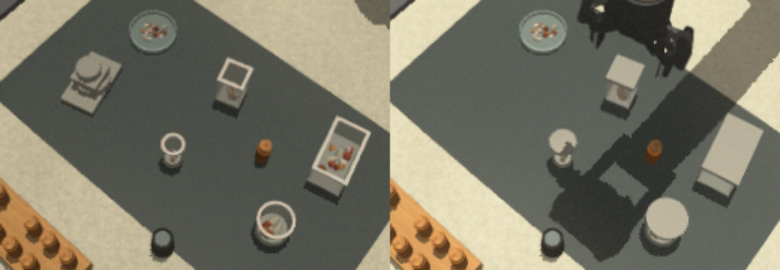

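All heights, centres and yaws are within limits, and the dish and vial have not moved. Handing in.

```bash
python3 -c "
from bench import finish_job
print(finish_job())"
```

```text
the job is handed in; nothing more can be done
None
```

I took the pile apart from the top down (small, square, large round, oblong), set each lid on its own jar and handed the job in at about 45 s of the 115 s allowed. `finish_job()` gives no verdict, so the results below are from my own last camera checks.

| Lid | Top height, measured (nominal), mm | Centre offset from jar as measured at the start | Yaw against jar |
|---|---|---|---|
| small | 69.6 (70) | about 1–1.5 mm | – |
| square | 84.9 (85) | about 1.5 mm | about 0.5° |
| round | 59.8 (60) | about 1–2 mm | – |
| oblong | 70.0 (70) | about 1.5 mm | about 0° |

- **Level:** every lid was within 0.02 rad of level in the last view. Earlier views of the small lid read 0.03–0.04 rad, which I put down to depth noise at its edges. The last clean view read about 0.015 rad.
- **Bystanders:** the dish and vial stayed put, within about 1 pixel in the scene view. The vial was in shadow in the last picture, so its mask was a little smaller than at the start.
- **Disagreements:** the round jar's rim fit came out undersized or off-centre in several views. I placed its lid from the two views that agreed to within about 1 mm.
- **Forces:** wrist force read about 1.5 N or less at the end of every move. The gripper was clear of everything when I handed in.

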